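# Tighten and pin an axle's castle nut

## Task

Hand-tighten the brass castle nut on the upright stub axle, clockwise from above, until you feel it bear on the spring washer; then carry on turning to the first slot that lines up with the axle's cross hole (a slot that is less than about 8 degrees past the point where it bears is too soon: go to the one after it) and no further. Then lock it: push the orange-handled pin gently, without ramming it, through that slot and the cross hole until its collar sits against the nut, and let go. Leave the other things on the counter where they are.

Things in the scene. Friction and masses are not known exactly. Their poses are not given: they have to be found in the camera images.
- cross_hole (a point): Centre of the axle's cross hole, on the axle's axis, 86.5 mm above the counter. z is up; the hole, 8 mm square, runs right through the axle along this x axis. A thin red paint line on the axle's end shows its direction. The pin may be put in from either end.
- stub: Stub axle upright in a fixed stand (origin: its foot on the axle's axis; x along the cross hole): a blue 150 x 150 x 14 mm plate, a dark hub flange with four short studs (top 42 mm above the counter, 51 mm from the axis), the axle 24 mm across with its end 101 mm above the counter.
- nut_hex (a point): Centre of the brass castle nut's hexagon, on the axle's axis, 68 mm above the counter: 42 mm across flats, 20 mm high (58 to 78 mm above the counter). z is up; the frame turns with the nut, its x axis points along one slot, square to a flat. Above it the crown, 40 mm across, up to 94 mm, has six 9 mm slots open at the top, one every 60 degrees, each above the middle of a flat.
- nut: The whole nut (origin on the axis, 58 mm above the counter; axes as point nut_hex). Friction of about 0.16 N m holds it wherever it is left. From where it bears, the spring washer pushes back with 0.12 N m more, rising to 0.14 N m a slot further on. Where it bears changes from time to time and cannot be seen: 0.35 to 1.1 rad on from the start. It does not move up or down.
- washer (a joint): How far the nut has squeezed the spring washer (flat steel ring under the nut), m: 0 while the nut is loose, then 0.00024 m for each radian (1.5 mm thread) the nut turns on after it bears; it springs back when the nut is backed off. Far too small to see: feel it.
- pin_grip (a point): Centre of the upright orange grip of the loose locking pin (60 g): 16 mm along x, 12 mm along y, 46 mm high, standing on the counter, this point 23 mm up. z is up, x points the way the pin does. A collar (12 mm diameter, 8 to 16 mm ahead of this point) and then a round-ended 6 mm steel pin (to 60 mm ahead) run level along +x, 17 mm below this point. Pinch it across its 12 mm.
- pin_mid (a point): Point on the pin's axis 19.7 mm ahead of the collar's front face (35.7 mm ahead of the grip's centre, 17 mm below it); x along the pin. It lies at the cross hole's centre when the collar sits against the nut's crown.
- pin: The locking pin as a whole; its origin is under the centre of the grip, at its foot.
- jar_mid (a point): White grease jar with a red lid, 52 mm across, 60 mm high, centre. Leave alone; it and the pin may stand in each other's places.
- spanner: Loose steel spanner lying on the counter. Leave alone.
- mouse: Black round computer mouse, 62 mm across, 32 mm high. Leave alone.
- terminal: Black card payment terminal with keys, 160 x 85 x 22 mm. Leave alone.
- oil_bottle: Grey oil bottle with red cap, 72 mm across, 200 mm high. Leave alone.

How it is judged:
On the way, in this order (a step that is already met when the one before it is completed fails the run):
1. the nut has been tightened on to the spring washer (squeezed by more than 0.024 mm, that is 0.1 rad past where it bears) (value of joint washer above 2.4e-05 m), for 0.2 s.
2. the pin is home through slot and cross hole, with the nut still tight (x of pin_mid in the frame of cross_hole between -0.003 and 0.003 m and y of pin_mid in the frame of cross_hole between -0.003 and 0.003 m and z of pin_mid in the frame of cross_hole between -0.003 and 0.003 m and angle between the x axis of pin_mid and the x axis of cross_hole, either way round below 0.15 rad and value of joint washer between 2.4e-05 and 0.000293 m), for 0.2 s.
At the end, for the whole second after the job is handed in: The pin lies through a slot and the cross hole, pin_mid within 3 mm of the hole's centre along each of the hole's axes and within 0.15 rad of its direction, at rest; the nut squeezes the washer by 0.024 to 0.293 mm, that is 0.1 to 1.22 rad past where it bears (all of step 2 and linear speed of pin below 0.01 m/s); the robot touches nothing.
It fails at once if the nut is overtightened: more than 1.22 rad (a slot and 10 degrees) past where it bears (value of joint washer above 0.000293 m).
It fails at once if the pin is rammed: more than 30 N against the nut or the axle (contact force between pin and nut above 30 N or contact force between pin and stub above 30 N).
It fails at once if a bystander is moved by more than 30 mm (distance of any of jar_mid, spanner, mouse, terminal, oil_bottle from where it was at the start of the episode above 0.03 m).
It also fails if it takes over 64 s, if anything falls off the work surface, if the arm or the gripper's body presses on something with over 40 N, if the wrist force passes 120 N, or if a joint passes its speed limit or range.

## Robot

A 7-joint arm with a two-finger parallel gripper is mounted at the origin on the work surface. World frame = base frame: x ahead of the robot, y to its left, z up, the work surface at z = 0. Lengths are in m, angles in rad, forces in N, time in s.
With the tool pointing down it reaches from about 0.425 to 0.875 m from the base axis. Payload 4.7 kg.
Tool frame: the origin (TCP) lies at the very end of the fingers, on their centre line; the grasp point (between the pads) lies 19 mm behind it (grip_point_offset is the distance from the TCP to the grasp point, in m); x points along the fingers, z is the direction in which the jaws open and shut, and the axes are right-handed (so a half turn about x gives the same grasp; the last joint's range is limited). The gripper opens to 87 mm and grips with 3 to 60 N. Pads are 19 mm wide; open, the fingers measure 117 mm over their backs; the gripper's body (75 mm by 190 mm) begins 51 mm behind the grasp point.
Start: joints at [-1.314, 0.321, -0.07, 1.45, 0.023, 1.371, -0.057], TCP at [0.156, 0.631, 0.223] pointing down, gripper open.
Joint ranges: [-2.86, 2.86], [-0.3, 2.09], [-1.38, 1.24], [0.06, 2.45], [-1.56, 4.7], [0.09, 2.05], [-2.69, 2.69]. Speed limits (rad/s): [2.57, 2.57, 3.14, 3.14, 3.14, 3.14, 3.14].

## Interface

Orientations are given as a rotation vector (axis times angle).
In Python, from bench import get_state, get_image, calibration, close_job, grip_point_offset gives the robot as it stands.
- The arm moves only by the tool play_rows, never from a script. Its argument "targets" is a list of rows, each an object with "claw": the closure, from 0 (fully open) to 1 (shut); "linear": the shift along the tool's x, y, z as a fraction of full scale, a list of three; "rotation": the turn, a rotation vector about the tool's x, y, z as a fraction of full scale, a list of three. In form: [{"claw": claw, "linear": [x, y, z], "rotation": [wx, wy, wz]}, ...]. A call has 1 to 10 rows; each row shifts and turns the pose as measured when the row begins, along the tool's axes as they then stand; what a row does not reach is not made up. Full scale, the value 1, is 2.5 cm for a shift and 90 degrees for a turn. A row lasts 1/12 s, in which the tool goes at most 41.7 mm and 7.16 degrees, less where a joint would pass 70% of its speed; a pose out of reach is approached as far as the arm can. A call with a number of a shift or a turn outside -1 to 1 is refused whole. A call with a gripper value outside its range is refused whole. The fingers move at their own pace and stop on an object; "newtons" is the grip in N (left out, the last holds). Time passes only in rows, so rows that do not move let the fingers close. It gives the time, the measured TCP pose, the force and the opening at its end, in the units of the state.
- get_state(): the state, without advancing time (a new reading comes with each control period).
- get_image(name): name is "scene" or "top" or "wrist"; returns the picture (400x640x3 uint8, blue, green, red); there is no depth.
- calibration(name): a dict with "fx", "fy", "cx", "cy" (pixels), "rvec" (rotation vector, rad) and "tvec" (3), from world to camera coordinates, as OpenCV has them; the wrist camera has in their place "hand_eye" (4x4, takes a point from camera to tool coordinates, whose origin is the TCP and whose axes are the tool frame's). Camera axes: x right, y down, z forward; pixel columns grow to the right and rows downward; lengths in m; the calibration is good to about 2 mm. The wrist camera is an equidistant fisheye: a pixel r from the principal point sees the ray r / f radians off the axis. A picture is of the moment at which its call begins: read the wrist's pose just before it. calibration takes no time and is no camera call.
- close_job(): hands the job in, once; it reports no verdict.
The state is a dict: "time": time; "joint_positions": joint angles; "qd": joint speeds; "joint_torque": joint torques, N m; "position": TCP position; "tool_rot": TCP orientation; "ft_force": force on the tool from outside, world axes, zero at the start; "torque": the same for the moment, N m; "grip_width": opening from 0.0 (shut) to 1.0 (fully open).
Only numpy, scipy, OpenCV 4.12 (cv2) and the standard library are available. Lean on these libraries where they do the work, as an engineer would, in place of code of your own. Each camera call takes 0.05 s, during which the arm holds its last target. There are 200 camera calls.

## Working session

There is one attempt and no reset: what is moved stays moved. The work goes in short steps, Python scripts to look and compute and a tool call to move; the robot and the scene stay as the last step left them, time stands still between calls to the robot, and variables do not carry over. Pictures are saved under pics/ and viewed, about 8 in all and at most 12, crops included, and the job is handed in when it is done.

Besides the shell and the picture viewer there is one more tool, called as name([rows], argument=value, ...), one row to a line, values as JSON. play_rows: Moves the arm, as the interface text tells. Shift numbers are shares of 2.5 cm and turn numbers shares of 90 degrees, none past 1 either way. Its arguments: {"type":"object","properties":{"targets":{"type":"array"},"newtons":{"type":"number"}},"required":["targets"]}

```bash
mkdir -p pics; ls; python3 - <<'E'
from bench import *
import cv2,json
s=get_state(); print(s)
print(grip_point_offset if not callable(grip_point_offset) else grip_point_offset())
for n in ("scene","top","wrist"):
    print(n,calibration(n))
a=get_image("scene");b=get_image("top");c=get_image("wrist")
for n,i in zip(("scene","top","wrist"),(a,b,c)): cv2.imwrite(f"pics/{n}0.png",i)
E
```

```text
pics
{'time': 0.0, 'joint_positions': array([-1.31389309,  0.32183709, -0.07006532,  1.451664  ,  0.0225702 ,
        1.37075784, -0.05690434]), 'qd': array([ 0.00061365, -0.00051643,  0.00138703,  0.00221804, -0.00088355,
       -0.00115158, -0.00204594]), 'joint_torque': array([-1.00801510e-03, -4.91284096e+01, -4.04420765e-01, -3.12529814e+01,
       -6.38362113e-02,  4.38884867e-02,  1.79892204e-04]), 'position': array([0.15619619, 0.63040167, 0.2214577 ]), 'tool_rot': array([-1.02972635,  1.31579559,  1.02769853]), 'ft_force': array([-0.29227941,  0.28871149,  0.42735731]), 'torque': array([ 0.03055315, -0.01421008,  0.01059324]), 'grip_width': 1.000464781643587}
0.0187
scene {'fx': 433.55759398864353, 'fy': 433.55759398864353, 'cx': 319.1649774590468, 'cy': 199.58249530476135, 'rvec': array([ 2.22728049,  0.61462532, -0.27325727]), 'tvec': array([-0.43593671, -0.12212964,  1.38561954])}
top {'fx': 380.4893613372285, 'fy': 380.4893613372285, 'cx': 321.1317058083501, 'cy': 202.32104855708562, 'rvec': array([ 2.13882942, -2.17211286,  0.14464389]), 'tvec': array([0.01474542, 0.52889131, 1.05123214])}
wrist {'fx': 309.70691628693146, 'fy': 309.70691628693146, 'cx': 317.1934272354258, 'cy': 206.0510002403285, 'hand_eye': array([[ 9.21768020e-04, -2.74362500e-01,  9.61625899e-01,
        -1.61651664e-01],
       [-6.10617486e-04, -9.61626282e-01, -2.74362024e-01,
         7.57429063e-02],
       [ 9.99999389e-01, -3.34287449e-04, -1.05392689e-03,
         7.28461568e-04],
       [ 0.00000000e+00,  0.00000000e+00,  0.00000000e+00,
         1.00000000e+00]])}
```

View pics/top0.png

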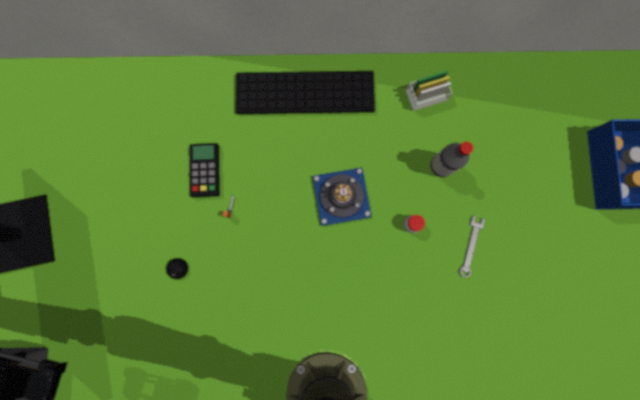

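View pics/scene0.png

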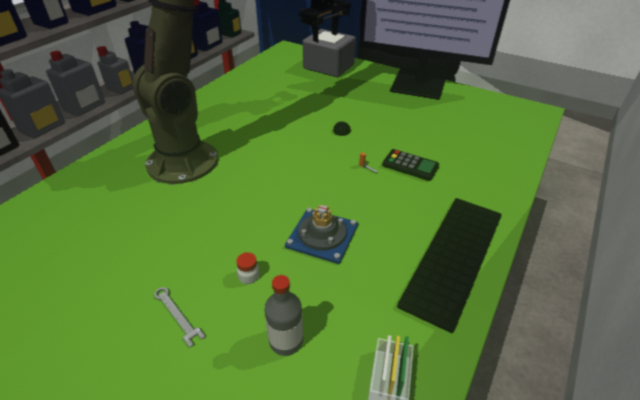

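View pics/wrist0.png

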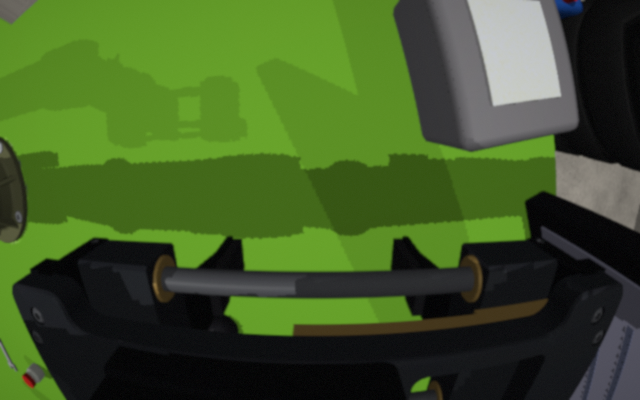

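Top view: stub plate around pixel (341,196), the pin at (229,208), jar at (415,223), mouse (177,268), terminal (204,170). The scene view agrees. The wrist camera sees none of these well yet.

```bash
cat > h.py <<'E'
import numpy as np,cv2
from scipy.spatial.transform import Rotation as R
from bench import *
def cast(n,uv,z,st=None):
    """pixels -> world points on plane z"""
    c=calibration(n); uv=np.atleast_2d(np.array(uv,float))
    d=np.c_[(uv[:,0]-c['cx'])/c['fx'],(uv[:,1]-c['cy'])/c['fy']]
    if n=='wrist':
        r=np.linalg.norm(d,axis=1)+1e-12
        d=np.c_[d*(np.sin(r)/r)[:,None],np.cos(r)]
        H=c['hand_eye']; T=R.from_rotvec(st['tool_rot']).as_matrix()
        o=st['position']+T@H[:3,3]; D=d@(T@H[:3,:3]).T
    else:
        A=cv2.Rodrigues(c['rvec'])[0]; o=-A.T@c['tvec']; D=np.c_[d,np.ones(len(d))]@A
    return o+D*((z-o[2])/D[:,2])[:,None]
def proj(n,P,st=None):
    c=calibration(n);P=np.atleast_2d(P)
    if n!='wrist':
        A=cv2.Rodrigues(c['rvec'])[0];q=P@A.T+c['tvec'];return np.c_[q[:,0]/q[:,2]*c['fx']+c['cx'],q[:,1]/q[:,2]*c['fy']+c['cy']]
    H=c['hand_eye'];T=R.from_rotvec(st['tool_rot']).as_matrix()
    q=((P-st['position'])@T-H[:3,3])@H[:3,:3]
    r=np.linalg.norm(q[:,:2],axis=1)+1e-12;th=np.arctan2(r,q[:,2])
    return q[:,:2]/r[:,None]*th[:,None]*c['fx']+[c['cx'],c['cy']]
def mask(im,lo,hi,roi=None):
    m=cv2.inRange(cv2.cvtColor(im,cv2.COLOR_BGR2HSV),np.array(lo),np.array(hi))
    if roi:
        k=np.zeros_like(m);x0,y0,x1,y1=roi;k[y0:y1,x0:x1]=1;m=m*k
    return m
E
python3 - <<'E'
from h import *
t=cv2.imread('pics/top0.png');s=cv2.imread('pics/scene0.png')
st=get_state();T=R.from_rotvec(st['tool_rot']).as_matrix();print('tool axes cols\n',T.round(3))
for n,im,roi in(('top',t,(300,160,385,235)),('scene',s,(275,200,370,270))):
    m=mask(im,(100,120,50),(125,255,255),roi)
    c=cv2.convexHull(np.vstack(cv2.findContours(m,0,2)[0]))
    q=cv2.approxPolyDP(c,6,True)[:,0] 
    p=cast(n,q,0.014);print(n,'corners',p.round(4).tolist(),'mean',p.mean(0).round(4))
    for i in range(len(p)):
        e=p[(i+1)%len(p)]-p[i];print(np.linalg.norm(e).round(4),np.degrees(np.arctan2(e[1],e[0])).round(1))
for n,im,roi in(('top',t,(215,190,245,225)),('scene',s,(350,145,385,180))):
    m=mask(im,(3,130,100),(18,255,255),roi)
    M=cv2.moments(m,True);u=[M['m10']/M['m00'],M['m01']/M['m00']]
    print(n,'orange',M['m00'],u,cast(n,u,0.03 if n=='top' else .025))
    x0,y0,x1,y1=roi
    cv2.imwrite(f'pics/p_{n}.png',cv2.resize(im[y0:y1,x0:x1],None,fx=10,fy=10,interpolation=cv2.INTER_CUBIC))
for nm,u,z in(('jar',(415,223),.06),('mouse',(177,268),.03),('term',(204,170),.02),('bottle',(466,148),.2),('span',(472,247),0)): print(nm,cast('top',u,z).round(3))
A=cv2.imread('pics/p_top.png');B=cv2.imread('pics/p_scene.png');h=350
C=cv2.resize(t[160:235,300:385],None,fx=350/75,fy=350/75,interpolation=cv2.INTER_CUBIC)
cv2.imwrite('pics/crops.png',cv2.resize(np.hstack([A[:350],B[:350],C[:350]][:2]),None,fx=1,fy=1))
E
```

```text
tool axes cols
 [[-0.    -0.971  0.24 ]
 [-0.001  0.24   0.971]
 [-1.    -0.    -0.001]]
top corners [[0.6138, -0.1149, 0.014], [0.487, -0.1169, 0.014], [0.4861, 0.0105, 0.014], [0.6127, 0.0085, 0.014]] mean [ 0.5499 -0.0532  0.014 ]
0.1268 -179.1
0.1274 90.4
0.1266 -0.9
0.1234 -89.5
scene corners [[0.4714, -0.0152, 0.014], [0.6101, 0.0137, 0.014], [0.6315, -0.1185, 0.014], [0.495, -0.1428, 0.014]] mean [ 0.552  -0.0657  0.014 ]
0.1417 11.8
0.134 -80.8
0.1387 -169.9
0.1298 100.5
top orange 31.0 [225.90322580645162, 213.61290322580646] [[0.50131731 0.27870083 0.03      ]]
scene orange 43.0 [361.72093023255815, 158.72093023255815] [[0.49800632 0.27588419 0.025     ]]
jar [[ 0.464 -0.252  0.06 ]]
mouse [[0.35  0.413 0.03 ]]
term [[0.631 0.347 0.02 ]]
bottle [[ 0.637 -0.352  0.2  ]]
span [[ 0.396 -0.43   0.   ]]
```

View pics/crops.png

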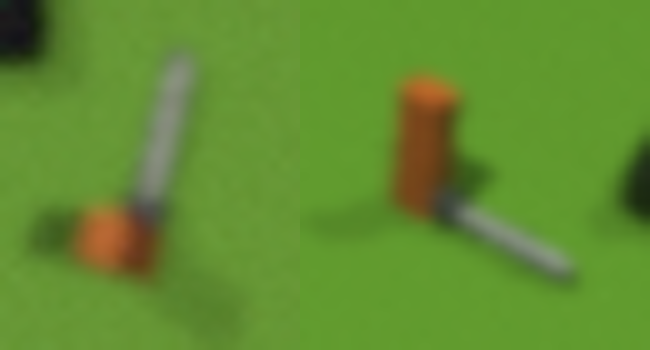

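Crops: the orange grip stands at top (226,213), and the steel pin points up-image to its tip at about (233,196). I'll move over the pin, with the camera looking down at it, then on to the stub.

play_rows([
  {"claw": 0,"linear": [-0.04,-0.93,-0.58],"rotation": [0,0,0]},
  {"claw": 0,"linear": [-0.04,-0.93,-0.58],"rotation": [0,0,0]},
  {"claw": 0,"linear": [-0.04,-0.93,-0.58],"rotation": [0,0,0]},
  {"claw": 0,"linear": [-0.04,-0.93,-0.58],"rotation": [0,0,0]},
  {"claw": 0,"linear": [-0.04,-0.93,-0.58],"rotation": [0,0,0]},
  {"claw": 0,"linear": [-0.04,-0.93,-0.58],"rotation": [0,0,0]},
  {"claw": 0,"linear": [-0.04,-0.93,-0.58],"rotation": [0,0,0]},
  {"claw": 0,"linear": [-0.04,-0.93,-0.58],"rotation": [0,0,0]},
  {"claw": 0,"linear": [-0.04,-0.93,-0.58],"rotation": [0,0,0]},
  {"claw": 0,"linear": [-0.04,-0.93,-0.58],"rotation": [0,0,0]},
])

```text
time: 0.98
position: [0.346, 0.4298, 0.2261]
tool_rot: [-1.042, 1.319, 1.043]
ft_force: [0.4, -0.1, 1.0]
grip_width: 1.003
```

play_rows([
  {"claw": 0,"linear": [-0.04,-0.93,-0.58],"rotation": [0,0,0]},
  {"claw": 0,"linear": [-0.04,-0.93,-0.58],"rotation": [0,0,0]},
  {"claw": 0,"linear": [-0.04,-0.93,-0.58],"rotation": [0,0,0]},
  {"claw": 0,"linear": [-0.04,-0.93,-0.58],"rotation": [0,0,0]},
  {"claw": 0,"linear": [-0.04,-0.93,-0.58],"rotation": [0,0,0]},
  {"claw": 0,"linear": [-0.04,-0.93,-0.58],"rotation": [0,0,0]},
  {"claw": 0,"linear": [-0.04,-0.93,-0.58],"rotation": [0,0,0]},
  {"claw": 0,"linear": [-0.04,-0.93,-0.58],"rotation": [0,0,0]},
  {"claw": 0,"linear": [0,0,0],"rotation": [0,0,0]},
])

```text
time: 1.73
position: [0.511, 0.2585, 0.2325]
tool_rot: [-1.039, 1.325, 1.034]
ft_force: [0.5, -0.7, 0.0]
grip_width: 0.995
```

```bash
python3 - <<'E'
from h import *
st=get_state();im=get_image('wrist');cv2.imwrite('pics/w1.png',im)
import pickle;pickle.dump(st,open('w1.pkl','wb'))
print(st['time'],st['position'],st['joint_positions'].round(3),R.from_rotvec(st['tool_rot']).as_matrix().round(3))
print(proj('wrist',[[.5,.278,0.046]],st))
E
```

```text
1.7333 [0.51097063 0.25850085 0.23247365] [-0.762  0.16   0.275  1.634 -0.038  1.366  0.853] [[-0.008 -0.973  0.233]
 [-0.011  0.233  0.972]
 [-1.     0.005 -0.012]]
[[333.26352306 174.21138703]]
```

View pics/w1.png

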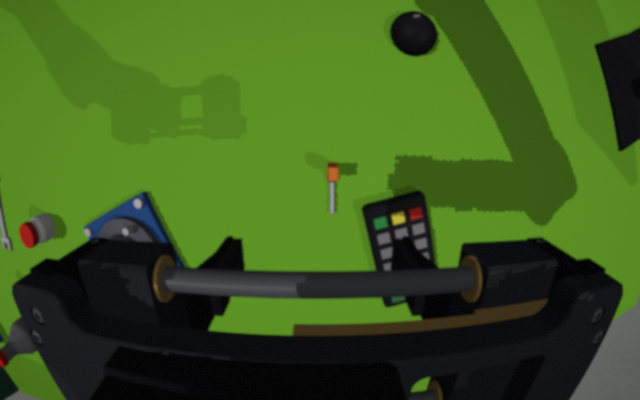

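Wrist view: pin grip at (333,173), tip at (332,213). On to the stub.

play_rows([
  {"claw": 0,"linear": [0,-0.35,-0.93],"rotation": [0,0,0]},
  {"claw": 0,"linear": [0,-0.35,-0.93],"rotation": [0,0,0]},
  {"claw": 0,"linear": [0,-0.35,-0.93],"rotation": [0,0,0]},
  {"claw": 0,"linear": [0,-0.35,-0.93],"rotation": [0,0,0]},
  {"claw": 0,"linear": [0,-0.35,-0.93],"rotation": [0,0,0]},
  {"claw": 0,"linear": [0,-0.35,-0.93],"rotation": [0,0,0]},
  {"claw": 0,"linear": [0,-0.35,-0.93],"rotation": [0,0,0]},
])

```text
time: 2.37
position: [0.5261, 0.0983, 0.2299]
tool_rot: [-1.049, 1.317, 1.063]
ft_force: [-0.5, -0.5, -0.8]
grip_width: 0.999
```

play_rows([
  {"claw": 0,"linear": [0,-0.35,-0.93],"rotation": [0,0,0]},
  {"claw": 0,"linear": [0,-0.35,-0.93],"rotation": [0,0,0]},
  {"claw": 0,"linear": [0,-0.35,-0.93],"rotation": [0,0,0]},
  {"claw": 0,"linear": [0,-0.35,-0.93],"rotation": [0,0,0]},
  {"claw": 0,"linear": [0,-0.35,-0.93],"rotation": [0,0,0]},
  {"claw": 0,"linear": [0,-0.35,-0.93],"rotation": [0,0,0]},
  {"claw": 0,"linear": [0,0,0],"rotation": [0,0,0]},
  {"claw": 0,"linear": [0,0,0],"rotation": [0,0,0]},
])

```text
time: 3.03
position: [0.5463, -0.0504, 0.2283]
tool_rot: [-1.05, 1.314, 1.072]
ft_force: [-0.3, 1.7, -0.4]
grip_width: 1.0
```

```bash
python3 - <<'E'
from h import *
import pickle
s1=pickle.load(open('w1.pkl','rb'));im=cv2.imread('pics/w1.png')
m=mask(im,(3,130,100),(18,255,255),(310,150,350,190));M=cv2.moments(m,True);print('grip px',M['m10']/M['m00'],M['m01']/M['m00'],M['m00'])
print('grip top',cast('wrist',[M['m10']/M['m00'],M['m01']/M['m00']],.04,s1))
g=mask(im,(0,0,90),(180,70,255),(320,182,345,225));ys,xs=np.nonzero(g);print('steel',len(xs),xs.mean(),ys.min(),ys.max())
P=cast('wrist',np.c_[xs,ys],.006,s1)[:,:2];c=P.mean(0);u=np.linalg.svd(P-c)[2][0];pr=(P-c)@u;print('pin axis',c,u,np.degrees(np.arctan2(u[1],u[0])),'ends',c+u*pr.min(),c+u*pr.max())
st=get_state();im=get_image('wrist');cv2.imwrite('pics/w2.png',im);pickle.dump(st,open('w2.pkl','wb'))
print(st['time'],st['position'],st['joint_positions'].round(3),R.from_rotvec(st['tool_rot']).as_matrix().round(3))
p=proj('wrist',[[.55,-.06,0.09]],st)[0];print(p)
x,y=p.astype(int);cv2.imwrite('pics/w2c.png',cv2.resize(im[max(0,y-70):y+70,x-95:x+95],None,fx=4.2,fy=4.2,interpolation=cv2.INTER_CUBIC));print('crop origin',x-95,max(0,y-70))
E
```

```text
grip px 332.4344827586207 173.24827586206897 145.0
grip top [[0.49974979 0.2773169  0.04      ]]
steel 157 331.9872611464968 182 213
pin axis [0.53614457 0.26963315] [ 0.97464491 -0.22375724] -12.929810324389383 ends [0.51651732 0.27413914] [0.55685381 0.26487876]
3.0333 [ 0.54627525 -0.05037353  0.22827192] [-0.428  0.121  0.515  1.697 -0.06   1.36   1.466] [[-0.021 -0.979  0.201]
 [ 0.001  0.201  0.98 ]
 [-1.     0.02  -0.004]]
[308.63448713 204.69456338]
crop origin 213 134
```

View pics/w2c.png

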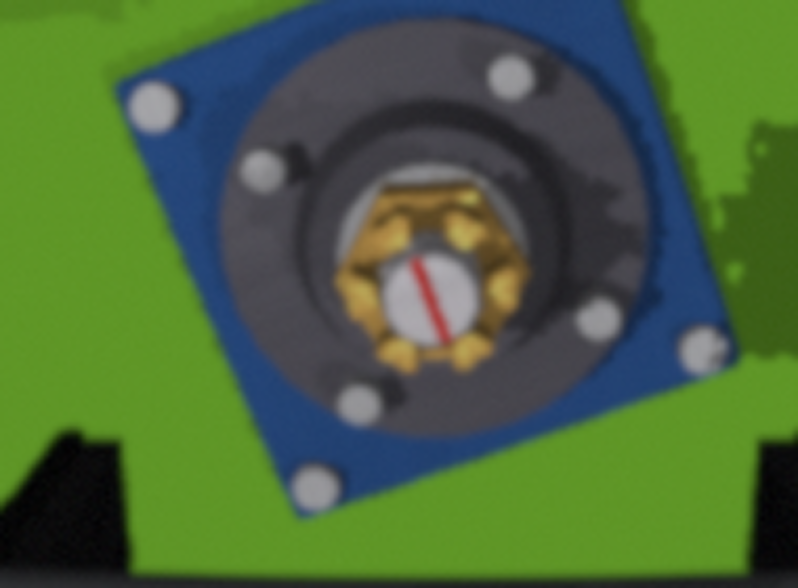

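Crop: axle end at crop (432,300), red line from (415,260) to (448,340), and nut slots nearly image-vertical. The first alignment clockwise looks about 38° away. Measuring that exactly.

```bash
cat > nut.py <<'E'
from h import *
def measure(im,st,c0):
    # rectified grid on axle end plane -> red line, disc; crown plane -> slots
    def rect(z,c,half=.03,N=241):
        g=np.linspace(-half,half,N);X,Y=np.meshgrid(c[0]+g,c[1]+g)
        uv=proj('wrist',np.c_[X.ravel(),Y.ravel(),np.full(X.size,z)],st).astype(np.float32)
        return cv2.remap(im,uv[:,0].reshape(N,N),uv[:,1].reshape(N,N),cv2.INTER_CUBIC),g
    E,g=rect(.101,c0)
    red=cv2.bitwise_or(mask(E,(0,110,80),(6,255,255)),mask(E,(170,90,80),(180,255,255)))
    n,l,s,cc=cv2.connectedComponentsWithStats(red);k=1+np.argmax(s[1:,4]);ys,xs=np.nonzero(l==k)
    P=np.c_[g[xs],g[ys]]+c0;m=P.mean(0);u=np.linalg.svd(P-m)[2][0];pr=(P-m)@u;mid=m+u*(pr.min()+pr.max())/2
    grey=mask(E,(0,0,110),(180,75,255))|red
    grey=cv2.morphologyEx(grey,cv2.MORPH_OPEN,np.ones((9,9),np.uint8))
    n,l,s,cc=cv2.connectedComponentsWithStats(grey);k=l[min(240,max(0,int((mid[1]-c0[1]+.03)/.00025))),int((mid[0]-c0[0]+.03)/.00025)]
    disc=cc[k]*.00025-.03+c0
    hole=np.degrees(np.arctan2(u[1],u[0]))%180
    C,g=rect(.094,mid);hsv=cv2.cvtColor(C,cv2.COLOR_BGR2HSV).astype(float)
    br=((hsv[...,0]>10)&(hsv[...,0]<32)&(hsv[...,1]>110))*hsv[...,2]
    a=np.radians(np.arange(0,360,1.));prof=0
    for r in np.arange(.0145,.0195,.0005):
        prof=prof+cv2.remap(br.astype(np.float32),((r*np.cos(a)+.03)/.00025).astype(np.float32)[None],((r*np.sin(a)+.03)/.00025).astype(np.float32)[None],cv2.INTER_LINEAR)[0]
    f=(prof*np.exp(-6j*a)).sum();slot=(np.degrees(np.angle(-f))/-6)%60
    print('mid',mid.round(4),'len',np.ptp(pr).round(4),'disc',disc.round(4),s[k,2:5],'hole deg',hole.round(1),'slot deg mod60',slot.round(1),'contrast',abs(f)/prof.sum(),'cw to go',((slot-hole)%60).round(1))
    return E,C
E
python3 - <<'E'
from nut import *
import pickle
st=pickle.load(open('w2.pkl','rb'));im=cv2.imread('pics/w2.png')
E,C=measure(im,st,np.array([.55,-.06]))
E,C=measure(im,st,np.array([.547,-.055]))
cv2.imwrite('pics/rect.png',np.hstack([E,C]))
# studs centre (z .042) and plate corner check
m=mask(im,(100,120,40),(125,255,255),(213,120,420,280));c=cv2.convexHull(np.vstack(cv2.findContours(m,0,2)[0]))
q=cv2.approxPolyDP(c,8,True)[:,0];p=cast('wrist',q,.014,st);print(q.tolist(),p.round(4).tolist())
# tilt fix
T=R.from_rotvec(st['tool_rot']).as_matrix()
x=T[:,0];ax=np.cross(x,[0,0,-1]);print('level rotvec tool deg',np.degrees(T.T@ax).round(2),'yaw of tool z',np.degrees(np.arctan2(T[1,2],T[0,2])))
E
```

```text
mid [ 0.549 -0.053] len 0.0213 disc [ 0.5485 -0.0533] [  89   91 5988] hole deg 8.9 slot deg mod60 51.8 contrast 0.22385117874841082 cw to go 42.9
mid [ 0.549 -0.053] len 0.0213 disc [ 0.5485 -0.0533] [  89   91 5988] hole deg 8.9 slot deg mod60 51.8 contrast 0.22385117874841082 cw to go 42.9
[[387, 219], [281, 248], [241, 155], [323, 121], [355, 122]] [[0.6078, 0.0289, 0.014], [0.6192, -0.1147, 0.014], [0.4893, -0.1358, 0.014], [0.4704, -0.028, 0.014], [0.4789, 0.0098, 0.014]]
level rotvec tool deg [ 0.   -0.21 -1.17] yaw of tool z 78.39054046765224
```

View pics/rect.png

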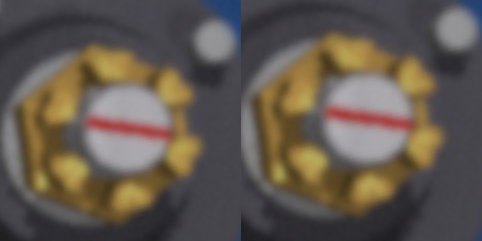

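Axle at (0.549,-0.053), hole yaw 8.9°, slots about 49–52° mod 60, which gives φ1 ≈ 41–43° (gripping the flats will refine it). Next: level the tool, turn the jaw about 31° CCW to yaw ≈109.5°, and descend part way.

play_rows([
  {"claw": 0,"linear": [0,-0.13,-0.08],"rotation": [-0.069,-0.002,-0.013]},
  {"claw": 0,"linear": [0.3,0,0],"rotation": [-0.069,0,0]},
  {"claw": 0,"linear": [0.8,0,0],"rotation": [-0.069,0,0]},
  {"claw": 0,"linear": [0.8,0,0],"rotation": [-0.069,0,0]},
  {"claw": 0,"linear": [0.8,0,0],"rotation": [-0.069,0,0]},
  {"claw": 0,"linear": [0.8,0,0],"rotation": [0,0,0]},
  {"claw": 0,"linear": [0,0,0],"rotation": [0,0,0]},
])

```text
time: 3.67
position: [0.5498, -0.0385, 0.1384]
tool_rot: [-1.484, 0.994, 1.486]
ft_force: [-1.1, 0.1, -0.9]
grip_width: 1.001
```

```bash
cat > stt.py <<'E'
from h import *
import sys
def show(tx=None,ty=None):
    st=get_state();T=R.from_rotvec(st['tool_rot']).as_matrix();p=st['position']
    print('t',round(st['time'],2),'pos',p.round(4),'yawz',np.degrees(np.arctan2(T[1,2],T[0,2])).round(2),'level',np.degrees(T.T@np.cross(T[:,0],[0,0,-1])).round(2),'q7',st['joint_positions'][6].round(2),'F',st['ft_force'].round(1),'Mz',st['torque'].round(3),'w',round(st['grip_width']*87,1))
    if tx is not None: print('to go tool y,z (units)',(T.T@(np.array([tx,ty,p[2]])-p)/.025).round(3))
if __name__=='__main__': show(*[float(a) for a in sys.argv[1:]])
E
python3 stt.py .549 -.053
```

```text
t 3.67 pos [ 0.5498 -0.0385  0.1384] yawz 112.06 level [0.   0.27 0.32] q7 2.06 F [-1.1  0.1 -0.9] Mz [ 0.105  0.07  -0.002] w 87.1
to go tool y,z (units) [-0.004  0.248 -0.527]
```

play_rows([
  {"claw": 0,"linear": [0,0.25,-0.53],"rotation": [0.028,0.003,0.003]},
  {"claw": 0,"linear": [0,0,0],"rotation": [0,0,0]},
  {"claw": 0,"linear": [0,0,0],"rotation": [0,0,0]},
])

```text
time: 3.92
position: [0.5491, -0.0506, 0.1394]
tool_rot: [-1.455, 1.028, 1.456]
ft_force: [-0.0, 0.2, 0.7]
grip_width: 0.999
```

```bash
python3 - <<'E'
from nut import *
from stt import show
show(.549,-.053)
import pickle
st=get_state();im=get_image('wrist');pickle.dump(st,open('w3.pkl','wb'));cv2.imwrite('pics/w3.png',im)
measure(im,st,np.array([.549,-.053]))
E
```

```text
t 3.92 pos [ 0.5491 -0.0506  0.1394] yawz 109.52 level [0.   0.04 0.02] q7 2.03 F [-0.   0.2  0.7] Mz [ 0.045  0.019 -0.024] w 86.9
to go tool y,z (units) [-0.     0.035 -0.089]
mid [ 0.5489 -0.053 ] len 0.0212 disc [ 0.5474 -0.0539] [  81   88 5142] hole deg 9.1 slot deg mod60 52.4 contrast 0.27496794799600044 cw to go 43.3
```

play_rows([
  {"claw": 0,"linear": [0,0.04,-0.09],"rotation": [-0.018,0,0]},
  {"claw": 0,"linear": [0,0,0],"rotation": [0,0,0]},
  {"claw": 0,"linear": [0.85,0,0],"rotation": [0,0,0]},
  {"claw": 0,"linear": [0.85,0,0],"rotation": [0,0,0]},
  {"claw": 0,"linear": [0.85,0,0],"rotation": [0,0,0]},
  {"claw": 0,"linear": [0.7,0,0],"rotation": [0,0,0]},
  {"claw": 0,"linear": [0,0,0],"rotation": [0,0,0]},
  {"claw": 0,"linear": [0,0,0],"rotation": [0,0,0]},
])

```text
time: 4.63
position: [0.5575, -0.0534, 0.0656]
tool_rot: [-1.481, 1.001, 1.456]
ft_force: [0.6, 0.3, 0.4]
grip_width: 0.996
```

```bash
python3 stt.py .549 -.053
```

```text
t 4.63 pos [ 0.5575 -0.0534  0.0656] yawz 110.81 level [ 0.   -0.24  1.06] q7 2.1 F [0.6 0.3 0.4] Mz [ 0.099  0.023 -0.001] w 86.7
to go tool y,z (units) [-0.006  0.31   0.136]
```

play_rows([
  {"claw": 0,"linear": [0,0.31,0.14],"rotation": [-0.008,-0.003,0.012]},
  {"claw": 0,"linear": [0,0,0],"rotation": [0,0,0]},
  {"claw": 0,"linear": [0.25,0,0],"rotation": [0,0,0]},
  {"claw": 0,"linear": [0.25,0,0],"rotation": [0,0,0]},
  {"claw": 0,"linear": [0,0,0],"rotation": [0,0,0]},
  {"claw": 0,"linear": [0,0,0],"rotation": [0,0,0]},
])

```text
time: 5.13
position: [0.5519, -0.0526, 0.0575]
tool_rot: [-1.484, 1.002, 1.476]
ft_force: [-0.3, -0.1, -0.0]
grip_width: 1.007
```

```bash
python3 stt.py .549 -.053
```

```text
t 5.13 pos [ 0.5519 -0.0526  0.0575] yawz 111.57 level [ 0.   -0.08  0.35] q7 2.11 F [-0.3 -0.1 -0. ] Mz [ 0.028  0.029 -0.037] w 87.6
to go tool y,z (units) [-0.001  0.112  0.028]
```

play_rows([
  {"claw": 0,"linear": [0.1,0.11,0.03],"rotation": [0,0,0.004]},
  {"claw": 0,"linear": [0.1,0,0],"rotation": [0,0,0]},
  {"claw": 0,"linear": [0,0,0],"rotation": [0,0,0]},
  {"claw": 1,"linear": [0,0,0],"rotation": [0,0,0]},
  {"claw": 1,"linear": [0,0,0],"rotation": [0,0,0]},
  {"claw": 1,"linear": [0,0,0],"rotation": [0,0,0]},
  {"claw": 1,"linear": [0,0,0],"rotation": [0,0,0]},
  {"claw": 1,"linear": [0,0,0],"rotation": [0,0,0]},
  {"claw": 1,"linear": [0,0,0],"rotation": [0,0,0]},
  {"claw": 1,"linear": [0,0,0],"rotation": [0,0,0]},
], newtons=25)

```text
time: 5.97
position: [0.5493, -0.0537, 0.0523]
tool_rot: [-1.483, 1.009, 1.479]
ft_force: [0.9, -0.5, -2.4]
grip_width: 0.561
```

```bash
python3 stt.py .549 -.053
```

```text
t 5.97 pos [ 0.5493 -0.0537  0.0523] yawz 111.56 level [-0.   -0.15 -0.01] q7 2.11 F [ 0.9 -0.5 -2.4] Mz [0.33  0.023 0.004] w 48.8
to go tool y,z (units) [-0.    -0.001  0.03 ]
```

Still closing (48.8 mm). Let it finish and firm the grip.

play_rows([
  {"claw": 1,"linear": [0,0,0],"rotation": [0,0,0]},
  {"claw": 1,"linear": [0,0,0],"rotation": [0,0,0]},
  {"claw": 1,"linear": [0,0,0],"rotation": [0,0,0]},
  {"claw": 1,"linear": [0,0,0],"rotation": [0,0,0]},
], newtons=45)

```text
time: 6.3
position: [0.5492, -0.0536, 0.0523]
tool_rot: [-1.482, 1.009, 1.479]
ft_force: [-0.3, -0.4, -0.2]
grip_width: 0.548
```

```bash
python3 stt.py .549 -.053
```

```text
t 6.3 pos [ 0.5492 -0.0536  0.0523] yawz 111.54 level [-0.   -0.14 -0.01] q7 2.11 F [-0.3 -0.4 -0.2] Mz [ 0.108 -0.051 -0.003] w 47.7
to go tool y,z (units) [-0.    -0.001  0.027]
```

Width 47.7 mm is more than the 42 mm flats. The fingertips (z = 0.052) are most likely clamped on the washer, so open, rise to about 0.061 and close again.

play_rows([
  {"claw": 0.3,"linear": [0,0,0],"rotation": [0,0,0]},
  {"claw": 0.3,"linear": [0,0,0],"rotation": [0,0,0]},
  {"claw": 0.3,"linear": [-0.18,0,0.03],"rotation": [0,0,0]},
  {"claw": 0.3,"linear": [-0.18,0,0],"rotation": [0,0,0]},
  {"claw": 1,"linear": [0,0,0],"rotation": [0,0,0]},
  {"claw": 1,"linear": [0,0,0],"rotation": [0,0,0]},
  {"claw": 1,"linear": [0,0,0],"rotation": [0,0,0]},
  {"claw": 1,"linear": [0,0,0],"rotation": [0,0,0]},
  {"claw": 1,"linear": [0,0,0],"rotation": [0,0,0]},
  {"claw": 1,"linear": [0,0,0],"rotation": [0,0,0]},
], newtons=45)

```text
time: 7.13
position: [0.5496, -0.0535, 0.0629]
tool_rot: [-1.484, 1.009, 1.477]
ft_force: [-0.4, -0.3, 0.4]
grip_width: 0.479
```

```bash
python3 stt.py .549 -.053
```

```text
t 7.13 pos [ 0.5496 -0.0535  0.0629] yawz 111.53 level [ 0.   -0.22  0.07] q7 2.11 F [-0.4 -0.3  0.4] Mz [0.161 0.051 0.021] w 41.7
to go tool y,z (units) [-0.     0.015  0.028]
```

Gripping the flats now (41.7 mm, yaw 111.5°), so φ1 ≈ 42.5° (yaw 69) and φ2 ≈ 102.5° (yaw 9). Start turning clockwise with the torque readout.

play_rows([
  {"claw": 1,"linear": [0,0,0],"rotation": [0.045,0,0]},
  {"claw": 1,"linear": [0,0,0],"rotation": [0.045,0,0]},
  {"claw": 1,"linear": [0,0,0],"rotation": [0.045,0,0]},
], newtons=60)

```text
time: 7.38
position: [0.5496, -0.0535, 0.0629]
tool_rot: [-1.328, 1.131, 1.321]
ft_force: [-0.1, -1.1, 0.6]
grip_width: 0.475
```

```bash
python3 stt.py .5494 -.0533
```

```text
t 7.38 pos [ 0.5496 -0.0535  0.0629] yawz 99.02 level [ 0.   -0.19  0.11] q7 1.9 F [-0.1 -1.1  0.6] Mz [ 0.094 -0.003  0.16 ] w 41.4
to go tool y,z (units) [-0.     0.008  0.01 ]
```

play_rows([
  {"claw": 1,"linear": [0,0,0],"rotation": [0.045,0,0]},
  {"claw": 1,"linear": [0,0,0],"rotation": [0.045,0,0]},
])

```text
time: 7.55
position: [0.5496, -0.0535, 0.0629]
tool_rot: [-1.22, 1.205, 1.213]
ft_force: [0.1, -0.6, 0.0]
grip_width: 0.476
```

```bash
python3 stt.py .5494 -.0533
```

```text
t 7.55 pos [ 0.5496 -0.0535  0.0629] yawz 90.56 level [ 0.   -0.18  0.13] q7 1.76 F [ 0.1 -0.6  0. ] Mz [ 0.011 -0.112  0.187] w 41.4
to go tool y,z (units) [-0.     0.009  0.008]
```

play_rows([
  {"claw": 1,"linear": [0,0,0],"rotation": [0.045,0,0]},
])

```text
time: 7.63
position: [0.5496, -0.0535, 0.0629]
tool_rot: [-1.165, 1.239, 1.159]
ft_force: [1.1, -0.0, -0.7]
grip_width: 0.48
```

```bash
python3 stt.py .5494 -.0533
```

```text
t 7.63 pos [ 0.5496 -0.0535  0.0629] yawz 86.33 level [-0.   -0.18  0.14] q7 1.68 F [ 1.1 -0.  -0.7] Mz [ 0.018 -0.05   0.177] w 41.7
to go tool y,z (units) [-0.     0.009  0.008]
```

play_rows([
  {"claw": 1,"linear": [0,0,0],"rotation": [0.045,0,0]},
])

```text
time: 7.72
position: [0.5497, -0.0535, 0.0629]
tool_rot: [-1.11, 1.272, 1.104]
ft_force: [-0.3, -0.2, 0.7]
grip_width: 0.476
```

```bash
python3 stt.py .5494 -.0533
```

```text
t 7.72 pos [ 0.5497 -0.0535  0.0629] yawz 82.1 level [-0.   -0.17  0.15] q7 1.61 F [-0.3 -0.2  0.7] Mz [ 0.019 -0.065  0.176] w 41.4
to go tool y,z (units) [-0.     0.011  0.007]
```

play_rows([
  {"claw": 1,"linear": [0,0,0],"rotation": [0.045,0,0]},
])

```text
time: 7.8
position: [0.5496, -0.0535, 0.0629]
tool_rot: [-1.055, 1.303, 1.049]
ft_force: [-0.3, -1.0, 0.8]
grip_width: 0.473
```

```bash
python3 stt.py .5494 -.0533
```

```text
t 7.8 pos [ 0.5496 -0.0535  0.0629] yawz 77.86 level [ 0.   -0.16  0.15] q7 1.54 F [-0.3 -1.   0.8] Mz [ 0.031 -0.017  0.194] w 41.2
to go tool y,z (units) [-0.     0.011  0.006]
```

play_rows([
  {"claw": 1,"linear": [0,0,0],"rotation": [0.02,0,0]},
])

```text
time: 7.88
position: [0.5497, -0.0535, 0.0629]
tool_rot: [-1.03, 1.316, 1.023]
ft_force: [0.5, -0.9, -0.2]
grip_width: 0.48
```

```bash
python3 stt.py .5494 -.0533
```

```text
t 7.88 pos [ 0.5497 -0.0535  0.0629] yawz 75.91 level [-0.   -0.17  0.16] q7 1.51 F [ 0.5 -0.9 -0.2] Mz [-0.017 -0.036  0.239] w 41.7
to go tool y,z (units) [-0.     0.012  0.006]
```

play_rows([
  {"claw": 1,"linear": [0,0,0],"rotation": [0.025,0,0]},
])

```text
time: 7.97
position: [0.5496, -0.0536, 0.0629]
tool_rot: [-0.999, 1.332, 0.992]
ft_force: [-0.3, -0.7, 0.5]
grip_width: 0.475
```

```bash
python3 stt.py .5494 -.0533
```

```text
t 7.97 pos [ 0.5496 -0.0536  0.0629] yawz 73.6 level [ 0.   -0.18  0.16] q7 1.47 F [-0.3 -0.7  0.5] Mz [ 0.035 -0.038  0.281] w 41.3
to go tool y,z (units) [-0.     0.012  0.007]
```

play_rows([
  {"claw": 1,"linear": [0,0,0],"rotation": [0.025,0,0]},
])

```text
time: 8.05
position: [0.5497, -0.0535, 0.0629]
tool_rot: [-0.969, 1.347, 0.962]
ft_force: [0.9, -1.4, -0.6]
grip_width: 0.48
```

```bash
python3 stt.py .5494 -.0533
```

```text
t 8.05 pos [ 0.5497 -0.0535  0.0629] yawz 71.28 level [ 0.   -0.19  0.17] q7 1.43 F [ 0.9 -1.4 -0.6] Mz [ 0.043 -0.058  0.279] w 41.8
to go tool y,z (units) [-0.     0.013  0.006]
```

Torque stepped from about 0.18 to 0.28 N·m near yaw 77–76, which puts φ1 (yaw 69) only about 8° past bearing: borderline. Back off and feel it again in 1° steps.

play_rows([
  {"claw": 1,"linear": [0,0,0],"rotation": [-0.035,0,0]},
  {"claw": 1,"linear": [0,0,0],"rotation": [-0.035,0,0]},
  {"claw": 1,"linear": [0,0,0],"rotation": [-0.035,0,0]},
  {"claw": 1,"linear": [0,0,0],"rotation": [-0.02,0,0]},
  {"claw": 1,"linear": [0,0,0],"rotation": [0,0,0]},
  {"claw": 1,"linear": [0,0,0],"rotation": [0.011,0,0]},
  {"claw": 1,"linear": [0,0,0],"rotation": [0.011,0,0]},
])

```text
time: 8.63
position: [0.5496, -0.0535, 0.0629]
tool_rot: [-1.092, 1.283, 1.086]
ft_force: [0.9, 0.3, 0.4]
grip_width: 0.478
```

```bash
python3 stt.py
```

```text
t 8.63 pos [ 0.5496 -0.0535  0.0629] yawz 80.67 level [-0.   -0.18  0.12] q7 1.59 F [0.9 0.3 0.4] Mz [-0.042 -0.035  0.137] w 41.6
```

play_rows([
  {"claw": 1,"linear": [0,0,0],"rotation": [0.011,0,0]},
])

```text
time: 8.72
position: [0.5497, -0.0535, 0.0629]
tool_rot: [-1.077, 1.291, 1.071]
ft_force: [-0.3, -0.5, 0.8]
grip_width: 0.475
```

```bash
python3 stt.py
```

```text
t 8.72 pos [ 0.5497 -0.0535  0.0629] yawz 79.56 level [-0.   -0.19  0.13] q7 1.57 F [-0.3 -0.5  0.8] Mz [ 0.021 -0.074  0.167] w 41.4
```

play_rows([
  {"claw": 1,"linear": [0,0,0],"rotation": [0.011,0,0]},
])

```text
time: 8.8
position: [0.5497, -0.0535, 0.0629]
tool_rot: [-1.063, 1.299, 1.056]
ft_force: [-0.2, -0.9, 0.2]
grip_width: 0.474
```

```bash
python3 stt.py
```

```text
t 8.8 pos [ 0.5497 -0.0535  0.0629] yawz 78.44 level [ 0.   -0.19  0.13] q7 1.55 F [-0.2 -0.9  0.2] Mz [ 0.038 -0.065  0.188] w 41.3
```

play_rows([
  {"claw": 1,"linear": [0,0,0],"rotation": [0.011,0,0]},
])

```text
time: 8.88
position: [0.5496, -0.0535, 0.0629]
tool_rot: [-1.048, 1.307, 1.042]
ft_force: [0.0, -0.9, 0.3]
grip_width: 0.476
```

```bash
python3 stt.py
```

```text
t 8.88 pos [ 0.5496 -0.0535  0.0629] yawz 77.33 level [ 0.   -0.2   0.13] q7 1.53 F [ 0.  -0.9  0.3] Mz [ 0.009 -0.069  0.155] w 41.4
```

play_rows([
  {"claw": 1,"linear": [0,0,0],"rotation": [0.011,0,0]},
])

```text
time: 8.97
position: [0.5496, -0.0535, 0.0629]
tool_rot: [-1.034, 1.315, 1.027]
ft_force: [-0.2, -0.8, -0.8]
grip_width: 0.476
```

```bash
python3 stt.py
```

```text
t 8.97 pos [ 0.5496 -0.0535  0.0629] yawz 76.23 level [ 0.   -0.2   0.13] q7 1.52 F [-0.2 -0.8 -0.8] Mz [ 0.04  -0.106  0.328] w 41.4
```

play_rows([
  {"claw": 1,"linear": [0,0,0],"rotation": [0.011,0,0]},
])

```text
time: 9.05
position: [0.5497, -0.0535, 0.0629]
tool_rot: [-1.02, 1.322, 1.013]
ft_force: [0.6, -1.5, -0.1]
grip_width: 0.476
```

```bash
python3 stt.py
```

```text
t 9.05 pos [ 0.5497 -0.0535  0.0629] yawz 75.15 level [-0.   -0.21  0.14] q7 1.5 F [ 0.6 -1.5 -0.1] Mz [ 0.113 -0.073  0.28 ] w 41.4
```

play_rows([
  {"claw": 1,"linear": [0,0,0],"rotation": [0.011,0,0]},
])

```text
time: 9.13
position: [0.5496, -0.0535, 0.0629]
tool_rot: [-1.006, 1.33, 0.999]
ft_force: [-0.3, 0.3, 0.3]
grip_width: 0.477
```

```bash
python3 stt.py
```

```text
t 9.13 pos [ 0.5496 -0.0535  0.0629] yawz 74.06 level [ 0.   -0.21  0.14] q7 1.48 F [-0.3  0.3  0.3] Mz [ 0.075 -0.086  0.29 ] w 41.5
```

play_rows([
  {"claw": 1,"linear": [0,0,0],"rotation": [0.011,0,0]},
])

```text
time: 9.22
position: [0.5496, -0.0536, 0.0629]
tool_rot: [-0.991, 1.337, 0.984]
ft_force: [0.6, -0.9, 0.5]
grip_width: 0.478
```

```bash
python3 stt.py
```

```text
t 9.22 pos [ 0.5496 -0.0536  0.0629] yawz 72.97 level [ 0.   -0.22  0.15] q7 1.46 F [ 0.6 -0.9  0.5] Mz [ 0.072 -0.047  0.301] w 41.6
```

play_rows([
  {"claw": 1,"linear": [0,0,0],"rotation": [0.011,0,0]},
])

```text
time: 9.3
position: [0.5496, -0.0535, 0.0629]
tool_rot: [-0.977, 1.344, 0.97]
ft_force: [0.2, -0.4, 0.3]
grip_width: 0.476
```

```bash
python3 stt.py
```

```text
t 9.3 pos [ 0.5496 -0.0535  0.0629] yawz 71.88 level [-0.   -0.22  0.15] q7 1.44 F [ 0.2 -0.4  0.3] Mz [ 0.121 -0.095  0.255] w 41.4
```

The bearing point is sharp: between yaw 77.3° and 76.2°, about 76.6°. The first slot (yaw 69.0) would be only ≈7.5° past it, which is too soon, so the next one at yaw ≈9–10.5° is right (≈66–67° past, limit 69.9°). I'll approach it with a small undershoot.

play_rows([
  {"claw": 1,"linear": [0,0,0],"rotation": [0.06,0,0]},
  {"claw": 1,"linear": [0,0,0],"rotation": [0.06,0,0]},
  {"claw": 1,"linear": [0,0,0],"rotation": [0.06,0,0]},
  {"claw": 1,"linear": [0,0,0],"rotation": [0.06,0,0]},
  {"claw": 1,"linear": [0,0,0],"rotation": [0.06,0,0]},
  {"claw": 1,"linear": [0,0,0],"rotation": [0.06,0,0]},
  {"claw": 1,"linear": [0,0,0],"rotation": [0.06,0,0]},
  {"claw": 1,"linear": [0,0,0],"rotation": [0.06,0,0]},
  {"claw": 1,"linear": [0,0,0],"rotation": [0.04,0,0]},
  {"claw": 1,"linear": [0,0,0],"rotation": [0,0,0]},
])

```text
time: 10.13
position: [0.5496, -0.0536, 0.0629]
tool_rot: [-0.309, 1.549, 0.3]
ft_force: [-0.5, -0.5, 0.6]
grip_width: 0.473
```

```bash
python3 stt.py
```

```text
t 10.13 pos [ 0.5496 -0.0536  0.0629] yawz 22.23 level [ 0.   -0.04  0.32] q7 0.62 F [-0.5 -0.5  0.6] Mz [-0.157 -0.037  0.019] w 41.1
```

play_rows([
  {"claw": 1,"linear": [0,0,0],"rotation": [0.045,0,0]},
  {"claw": 1,"linear": [0,0,0],"rotation": [0.045,0,0]},
  {"claw": 1,"linear": [0,0,0],"rotation": [0.02,0,0]},
  {"claw": 1,"linear": [0,0,0],"rotation": [0,0,0]},
])

```text
time: 10.47
position: [0.5496, -0.0536, 0.0629]
tool_rot: [-0.172, 1.564, 0.162]
ft_force: [0.1, -1.3, 0.2]
grip_width: 0.479
```

```bash
python3 stt.py
```

```text
t 10.47 pos [ 0.5496 -0.0536  0.0629] yawz 12.19 level [0.   0.01 0.35] q7 0.45 F [ 0.1 -1.3  0.2] Mz [-0.139  0.022  0.006] w 41.7
```

play_rows([
  {"claw": 1,"linear": [0,0,0],"rotation": [0.018,0,0]},
  {"claw": 1,"linear": [0,0,0],"rotation": [0,0,0]},
  {"claw": 0,"linear": [0,0,0],"rotation": [0,0,0]},
  {"claw": 0,"linear": [0,0,0],"rotation": [0,0,0]},
  {"claw": 0,"linear": [0,0,0],"rotation": [0,0,0]},
  {"claw": 0,"linear": [0,0,0],"rotation": [0,0,0]},
])

```text
time: 10.97
position: [0.5493, -0.0529, 0.0627]
tool_rot: [-0.154, 1.565, 0.146]
ft_force: [-0.1, 0.8, -0.5]
grip_width: 0.697
```

```bash
python3 stt.py
```

```text
t 10.97 pos [ 0.5493 -0.0529  0.0627] yawz 10.95 level [-0.   -0.01  0.27] q7 0.43 F [-0.1  0.8 -0.5] Mz [-0.093 -0.014 -0.009] w 60.6
```

play_rows([
  {"claw": 0,"linear": [-0.5,0,0],"rotation": [0,0,0]},
  {"claw": 0,"linear": [-0.5,0,0],"rotation": [0,0,0]},
  {"claw": 0,"linear": [-0.5,0,0],"rotation": [0,0,0]},
  {"claw": 0,"linear": [-0.6,0,0],"rotation": [0,0,0]},
  {"claw": 0,"linear": [-0.6,0,0],"rotation": [0,0,0]},
  {"claw": 0,"linear": [-0.7,0,0],"rotation": [0,0,0]},
  {"claw": 0,"linear": [-0.7,0,0],"rotation": [0,0,0]},
  {"claw": 0,"linear": [0,0,0],"rotation": [0,0,0]},
  {"claw": 0,"linear": [0,0,0],"rotation": [0,0,0]},
])

```text
time: 11.72
position: [0.5501, -0.0534, 0.1788]
tool_rot: [-0.152, 1.56, 0.147]
ft_force: [-0.1, -0.2, -0.1]
grip_width: 1.0
```

```bash
python3 - <<'E'
from nut import *
from stt import show
show(.5494,-.0535)
st=get_state();im=get_image('wrist');cv2.imwrite('pics/w4.png',im)
E,C=measure(im,st,np.array([.549,-.053]))
x,y=proj('wrist',[[.549,-.053,0.09]],st)[0].astype(int);print(x,y)
cv2.imwrite('pics/w4c.png',cv2.resize(im[max(0,y-45):y+45,x-60:x+60],None,fx=6,fy=6,interpolation=cv2.INTER_CUBIC))
E
```

```text
t 11.72 pos [ 0.5501 -0.0534  0.1788] yawz 10.92 level [0.   0.29 0.24] q7 0.34 F [-0.1 -0.2 -0.1] Mz [-0.035  0.038 -0.022] w 87.0
to go tool y,z (units) [-0.     0.001 -0.027]
mid [ 0.5492 -0.0529] len 0.0214 disc [ 0.5489 -0.0528] [  87   90 5855] hole deg 9.1 slot deg mod60 10.9 contrast 0.26357669906069753 cw to go 1.7
315 209
```

View pics/w4c.png

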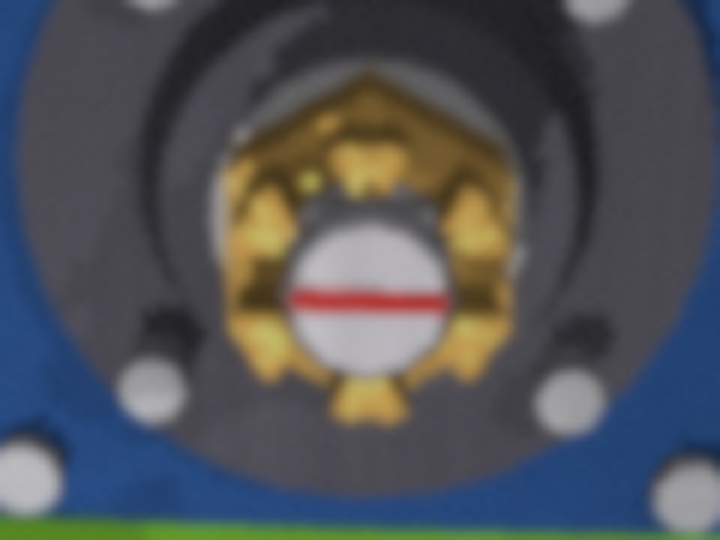

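Crop: slots at left and right line up with the red line (slot 10.9°, hole 9.1°, axle at (0.549,-0.053)). The nut is ≈65.6° past bearing. Now to the pin.

play_rows([
  {"claw": 0,"linear": [0,0.96,0.04],"rotation": [0,0,0]},
  {"claw": 0,"linear": [0,0.96,0.04],"rotation": [0,0,0]},
  {"claw": 0,"linear": [0,0.96,0.04],"rotation": [0,0,0]},
  {"claw": 0,"linear": [0,0.96,0.04],"rotation": [0,0,0]},
  {"claw": 0,"linear": [0,0.96,0.04],"rotation": [0,0,0]},
  {"claw": 0,"linear": [0,0.96,0.04],"rotation": [0,0,0]},
  {"claw": 0,"linear": [0,0.96,0.04],"rotation": [0,0,0]},
  {"claw": 0,"linear": [0,0.96,0.04],"rotation": [0,0,0]},
  {"claw": 0,"linear": [0,0.96,0.04],"rotation": [0,0,0]},
  {"claw": 0,"linear": [0,0.96,0.04],"rotation": [0,0,0]},
])

```text
time: 12.6
position: [0.5106, 0.1837, 0.1707]
tool_rot: [-0.145, 1.57, 0.128]
ft_force: [0.3, -0.4, 0.1]
grip_width: 1.001
```

play_rows([
  {"claw": 0,"linear": [0,0.96,0.04],"rotation": [0,0,0]},
  {"claw": 0,"linear": [0,0.96,0.04],"rotation": [0,0,0]},
  {"claw": 0,"linear": [0,0.96,0.04],"rotation": [0,0,0]},
  {"claw": 0,"linear": [0,0.8,0.04],"rotation": [0,0,0]},
  {"claw": 0,"linear": [0,0,0],"rotation": [-0.07,0,0]},
  {"claw": 0,"linear": [0,0,0],"rotation": [-0.07,0,0]},
  {"claw": 0,"linear": [0,0,0],"rotation": [-0.07,0,0]},
  {"claw": 0,"linear": [0,0,0],"rotation": [-0.07,0,0]},
  {"claw": 0,"linear": [0,0,0],"rotation": [-0.07,0,0]},
  {"claw": 0,"linear": [0,0,0],"rotation": [-0.07,0,0]},
])

```text
time: 13.43
position: [0.488, 0.2859, 0.1581]
tool_rot: [-0.696, 1.486, 0.677]
ft_force: [-0.3, 0.5, -0.3]
grip_width: 1.001
```

play_rows([
  {"claw": 0,"linear": [0,0,0],"rotation": [-0.07,0,0]},
  {"claw": 0,"linear": [0,0,0],"rotation": [-0.07,0,0]},
  {"claw": 0,"linear": [0,0,0],"rotation": [-0.07,0,0]},
  {"claw": 0,"linear": [0,0,0],"rotation": [-0.06,0,0]},
  {"claw": 0,"linear": [0,0,0],"rotation": [0,0,0]},
  {"claw": 0,"linear": [0,0,0],"rotation": [0,0,0]},
])

```text
time: 13.93
position: [0.4845, 0.2833, 0.1517]
tool_rot: [-1.035, 1.357, 1.025]
ft_force: [-0.1, 0.2, -0.1]
grip_width: 0.999
```

```bash
python3 stt.py .4985 .278
```

```text
t 13.93 pos [0.4845 0.2833 0.1517] yawz 75.8 level [ 0.   -1.98 -1.1 ] q7 0.81 F [-0.1  0.2 -0.1] Mz [-0.007 -0.006  0.002] w 87.0
to go tool y,z (units) [-0.009 -0.594 -0.07 ]
```

play_rows([
  {"claw": 0,"linear": [0,-0.59,-0.07],"rotation": [-0.014,-0.022,-0.012]},
  {"claw": 0,"linear": [0,0,0],"rotation": [0,0,0]},
  {"claw": 0,"linear": [0.4,0,0],"rotation": [0,0,0]},
  {"claw": 0,"linear": [0.4,0,0],"rotation": [0,0,0]},
  {"claw": 0,"linear": [0.4,0,0],"rotation": [0,0,0]},
  {"claw": 0,"linear": [0.4,0,0],"rotation": [0,0,0]},
  {"claw": 0,"linear": [0,0,0],"rotation": [0,0,0]},
  {"claw": 0,"linear": [0,0,0],"rotation": [0,0,0]},
])

```text
time: 14.6
position: [0.4944, 0.2789, 0.1036]
tool_rot: [-1.034, 1.32, 1.037]
ft_force: [-0.3, -0.4, 0.3]
grip_width: 0.998
```

```bash
cat > pinm.py <<'E'
from h import *
def pin(im,st,z0=.0):
    p=proj('wrist',[[.4985,.278,.03+z0]],st)[0].astype(int);x,y=p
    m=mask(im,(3,130,90),(18,255,255),(x-35,max(0,y-35),x+35,y+35));ys,xs=np.nonzero(m)
    P=cast('wrist',np.c_[xs,ys],.046+z0,st)[:,:2]
    g=mask(im,(0,0,90),(180,60,255),(x-25,max(0,y-5),x+25,y+75));n,l,s,c=cv2.connectedComponentsWithStats(g);k=1+np.argmax(s[1:,4]);yy,xx=np.nonzero(l==k)
    Q=cast('wrist',np.c_[xx,yy],.006+z0,st)[:,:2];c=Q.mean(0);u=np.linalg.svd(Q-c)[2][0];u*=np.sign(u[0]);pr=(Q-c)@u
    tip=c+u*pr.max()
    print('px',p,'orange n',len(xs),'steel n',len(xx),'len',np.ptp(pr).round(4),'yaw',np.degrees(np.arctan2(u[1],u[0])).round(2),'tip',tip.round(4),'grip from tip',(tip-.06*u).round(4),'orange bbox px',xs.min(),xs.max(),ys.min(),ys.max())
E
python3 - <<'E'
from pinm import *
from stt import show
show(.4985,.278)
st=get_state();im=get_image('wrist');cv2.imwrite('pics/w5.png',im)
pin(im,st)
E
```

```text
t 14.6 pos [0.4944 0.2789 0.1036] yawz 76.54 level [ 0.   -0.31 -0.39] q7 0.87 F [-0.3 -0.4  0.3] Mz [0.012 0.012 0.021] w 86.8
to go tool y,z (units) [-0.001 -0.169  0.005]
px [317 222] orange n 267 steel n 211 len 0.0316 yaw -12.45 tip [0.5538 0.2657] grip from tip [0.4952 0.2786] orange bbox px 310 324 220 239
```

View pics/w5.png

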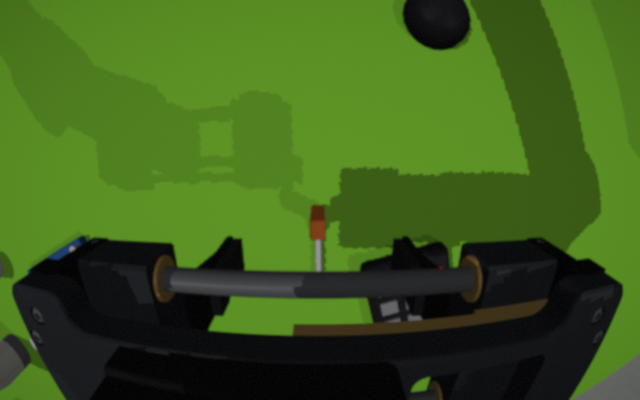

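Wrist picture: grip top at about (317,220–239), its back face above that; the steel tip is hidden by the gripper bar. So locate the grip by its top face.

```bash
python3 - <<'E'
from h import *
st=get_state();im=cv2.imread('pics/w5.png')
print(im[200:246:2,317].tolist())
print(cast('wrist',[[317.3,219.5],[317.3,229.7],[317.3,239.5]],.046,st).round(4).tolist(), cast('wrist',[[317,206]],0,st).round(4))
print(proj('wrist',[[.4985-.0078,.278+.0018,.046],[.4985+.0078,.278-.0018,.046],[.4985-.0078,.278+.0018,0]],st))
E
```

```text
[[37, 146, 92], [34, 134, 85], [26, 109, 81], [15, 53, 79], [13, 38, 79], [10, 37, 78], [12, 37, 76], [14, 37, 77], [13, 38, 77], [12, 38, 79], [17, 48, 97], [22, 60, 121], [24, 63, 126], [25, 64, 127], [22, 62, 125], [22, 62, 125], [23, 62, 125], [24, 62, 124], [26, 63, 125], [51, 73, 124], [122, 125, 137], [148, 145, 146], [148, 146, 145]]
[[0.4909, 0.2798, 0.046], [0.4988, 0.2779, 0.046], [0.5065, 0.276, 0.046]] [[0.4931 0.2787 0.    ]]
[[317.27334391 219.1940394 ]
 [317.45214751 239.17944373]
 [317.61605352 203.23048748]]
```

play_rows([
  {"claw": 0,"linear": [0,-0.17,0.01],"rotation": [-0.007,-0.003,-0.004]},
  {"claw": 0,"linear": [0,0,0],"rotation": [0,0,0]},
  {"claw": 0,"linear": [0.35,0,0],"rotation": [0,0,0]},
  {"claw": 0,"linear": [0.35,0,0],"rotation": [0,0,0]},
  {"claw": 0,"linear": [0.35,0,0],"rotation": [0,0,0]},
  {"claw": 0,"linear": [0.35,0,0],"rotation": [0,0,0]},
  {"claw": 0,"linear": [0.35,0,0],"rotation": [0,0,0]},
  {"claw": 0,"linear": [0.35,0,0],"rotation": [0,0,0]},
  {"claw": 0,"linear": [0,0,0],"rotation": [0,0,0]},
  {"claw": 0,"linear": [0,0,0],"rotation": [0,0,0]},
])

```text
time: 15.48
position: [0.4989, 0.2783, 0.0455]
tool_rot: [-1.044, 1.306, 1.043]
ft_force: [0.7, -0.2, 0.1]
grip_width: 0.996
```

```bash
python3 stt.py .4985 .278
```

```text
t 15.48 pos [0.4989 0.2783 0.0455] yawz 77.24 level [-0.   -0.01  0.01] q7 0.91 F [ 0.7 -0.2  0.1] Mz [ 0.006  0.001 -0.016] w 86.6
to go tool y,z (units) [ 0.     0.013 -0.017]
```

play_rows([
  {"claw": 0,"linear": [0.28,0.01,-0.02],"rotation": [0,0,0]},
  {"claw": 0,"linear": [0.28,0,0],"rotation": [0,0,0]},
  {"claw": 0,"linear": [0.28,0,0],"rotation": [0,0,0]},
  {"claw": 0,"linear": [0.28,0,0],"rotation": [0,0,0]},
  {"claw": 0,"linear": [0,0,0],"rotation": [0,0,0]},
  {"claw": 0,"linear": [0,0,0],"rotation": [0,0,0]},
])

```text
time: 15.98
position: [0.4989, 0.2781, 0.0147]
tool_rot: [-1.044, 1.306, 1.043]
ft_force: [-0.2, 0.2, -0.3]
grip_width: 1.002
```

```bash
python3 stt.py .4985 .278
```

```text
t 15.98 pos [0.4989 0.2781 0.0147] yawz 77.24 level [-0.    0.02  0.03] q7 0.93 F [-0.2  0.2 -0.3] Mz [ 0.     0.024 -0.046] w 87.2
to go tool y,z (units) [-0.     0.013 -0.007]
```

play_rows([
  {"claw": 1,"linear": [0,0.01,0],"rotation": [0,0,0]},
  {"claw": 1,"linear": [0,0,0],"rotation": [0,0,0]},
  {"claw": 1,"linear": [0,0,0],"rotation": [0,0,0]},
  {"claw": 1,"linear": [0,0,0],"rotation": [0,0,0]},
  {"claw": 1,"linear": [0,0,0],"rotation": [0,0,0]},
  {"claw": 1,"linear": [0,0,0],"rotation": [0,0,0]},
  {"claw": 1,"linear": [0,0,0],"rotation": [0,0,0]},
  {"claw": 1,"linear": [0,0,0],"rotation": [0,0,0]},
  {"claw": 1,"linear": [0,0,0],"rotation": [0,0,0]},
  {"claw": 1,"linear": [0,0,0],"rotation": [0,0,0]},
], newtons=12)

```text
time: 16.82
position: [0.4997, 0.2789, 0.0163]
tool_rot: [-1.043, 1.303, 1.043]
ft_force: [-0.4, -0.3, -0.5]
grip_width: 0.324
```

play_rows([
  {"claw": 1,"linear": [0,0,0],"rotation": [0,0,0]},
  {"claw": 1,"linear": [0,0,0],"rotation": [0,0,0]},
  {"claw": 1,"linear": [0,0,0],"rotation": [0,0,0]},
  {"claw": 1,"linear": [0,0,0],"rotation": [0,0,0]},
  {"claw": 1,"linear": [0,0,0],"rotation": [0,0,0]},
  {"claw": 1,"linear": [0,0,0],"rotation": [0,0,0]},
], newtons=25)

```text
time: 17.32
position: [0.4996, 0.2788, 0.0163]
tool_rot: [-1.043, 1.303, 1.043]
ft_force: [0.1, 0.1, 0.1]
grip_width: 0.134
```

```bash
python3 stt.py .4985 .278
```

```text
t 17.32 pos [0.4996 0.2788 0.0163] yawz 77.24 level [-0.    0.14  0.13] q7 0.93 F [0.1 0.1 0.1] Mz [ 0.043 -0.051 -0.074] w 11.7
to go tool y,z (units) [-0.     0.038 -0.04 ]
```

Grip confirmed (11.7 mm). Lift, then carry to the staging point on the robot side of the stub.

play_rows([
  {"claw": 1,"linear": [-0.3,0,0],"rotation": [0,0,0]},
  {"claw": 1,"linear": [-0.6,0,0],"rotation": [0,0,0]},
  {"claw": 1,"linear": [-0.8,0,0],"rotation": [0,0,0]},
  {"claw": 1,"linear": [-0.8,0,0],"rotation": [0,0,0]},
  {"claw": 1,"linear": [-0.8,0,0],"rotation": [0,0,0]},
  {"claw": 1,"linear": [-0.3,0,0],"rotation": [0,0,0]},
  {"claw": 1,"linear": [0,-0.1,-0.5],"rotation": [0,0,0]},
  {"claw": 1,"linear": [0,-0.1,-0.9],"rotation": [0,0,0]},
  {"claw": 1,"linear": [0,-0.1,-0.9],"rotation": [0,0,0]},
  {"claw": 1,"linear": [0,-0.1,-0.9],"rotation": [0,0,0]},
])

```text
time: 18.15
position: [0.4886, 0.1984, 0.109]
tool_rot: [-1.05, 1.303, 1.051]
ft_force: [0.5, -0.7, -1.0]
grip_width: 0.137
```

play_rows([
  {"claw": 1,"linear": [0,-0.1,-0.9],"rotation": [0,0,0]},
  {"claw": 1,"linear": [0,-0.1,-0.9],"rotation": [0,0,0]},
  {"claw": 1,"linear": [0,-0.1,-0.9],"rotation": [0,0,0]},
  {"claw": 1,"linear": [0,-0.1,-0.9],"rotation": [0,0,0]},
  {"claw": 1,"linear": [0,-0.1,-0.9],"rotation": [0,0,0]},
  {"claw": 1,"linear": [0,-0.1,-0.9],"rotation": [0,0,0]},
  {"claw": 1,"linear": [0,-0.1,-0.6],"rotation": [0,0,0]},
  {"claw": 1,"linear": [0,0,0],"rotation": [0,0,0]},
])

```text
time: 18.82
position: [0.4632, 0.0259, 0.1005]
tool_rot: [-1.041, 1.322, 1.048]
ft_force: [-0.3, -0.2, -0.7]
grip_width: 0.135
```

```bash
python3 stt.py .456 -.0685
```

```text
t 18.82 pos [0.4632 0.0259 0.1005] yawz 77.15 level [ 0.   -0.53 -0.71] q7 1.25 F [-0.3 -0.2 -0.7] Mz [-0.009  0.012 -0.029] w 11.7
to go tool y,z (units) [ 0.028 -0.561 -3.746]
```

play_rows([
  {"claw": 1,"linear": [-0.1,-0.13,-0.8],"rotation": [0,-0.006,-0.008]},
  {"claw": 1,"linear": [0,-0.13,-0.9],"rotation": [0,0,0]},
  {"claw": 1,"linear": [0,-0.13,-0.9],"rotation": [0,0,0]},
  {"claw": 1,"linear": [0,-0.13,-0.7],"rotation": [0,0,0]},
  {"claw": 1,"linear": [0,0,0],"rotation": [-0.055,0,0]},
  {"claw": 1,"linear": [0,0,0],"rotation": [-0.055,0,0]},
  {"claw": 1,"linear": [0,0,0],"rotation": [-0.055,0,0]},
  {"claw": 1,"linear": [0,0,0],"rotation": [-0.055,0,0]},
  {"claw": 1,"linear": [0,0,0],"rotation": [0,0,0]},
  {"claw": 1,"linear": [0,0,0],"rotation": [0,0,0]},
])

```text
time: 19.65
position: [0.4487, -0.0618, 0.0953]
tool_rot: [-1.299, 1.15, 1.315]
ft_force: [-0.9, 0.6, -1.5]
grip_width: 0.138
```

```bash
python3 stt.py .456 -.0685
```

```text
t 19.65 pos [ 0.4487 -0.0618  0.0953] yawz 97.56 level [-0.    0.18 -0.61] q7 1.79 F [-0.9  0.6 -1.5] Mz [ 0.024 -0.051  0.   ] w 12.0
to go tool y,z (units) [-0.004 -0.256 -0.303]
```

play_rows([
  {"claw": 1,"linear": [-0.06,-0.26,-0.3],"rotation": [-0.017,0.002,-0.007]},
  {"claw": 1,"linear": [0,0,0],"rotation": [0,0,0]},
  {"claw": 1,"linear": [0,0,0],"rotation": [0,0,0]},
])

```text
time: 19.9
position: [0.4548, -0.0674, 0.0953]
tool_rot: [-1.32, 1.133, 1.324]
ft_force: [0.0, -0.3, -1.4]
grip_width: 0.134
```

```bash
python3 - <<'E'
from h import *
from stt import show
show(.456,-.0685)
st=get_state();im=get_image('wrist');cv2.imwrite('pics/w6.png',im);s=get_image('scene');cv2.imwrite('pics/s6.png',s)
print('grip px',proj('scene',[[.4556,-.069,.1035]]),'axis',proj('scene',[[.5494,-.0533,.0865]]))
a=s[170:250,270:390];cv2.imwrite('pics/s6c.png',cv2.resize(a,None,fx=6,fy=6,interpolation=cv2.INTER_CUBIC))
E
```

```text
t 19.9 pos [ 0.4548 -0.0674  0.0953] yawz 98.83 level [ 0.    0.05 -0.11] q7 1.83 F [ 0.  -0.3 -1.4] Mz [0.032 0.038 0.022] w 11.7
to go tool y,z (units) [-0.   -0.04 -0.05]
grip px [[287.76383731 197.55764313]] axis [[322.76479109 211.84049371]]
```

View pics/w6.png

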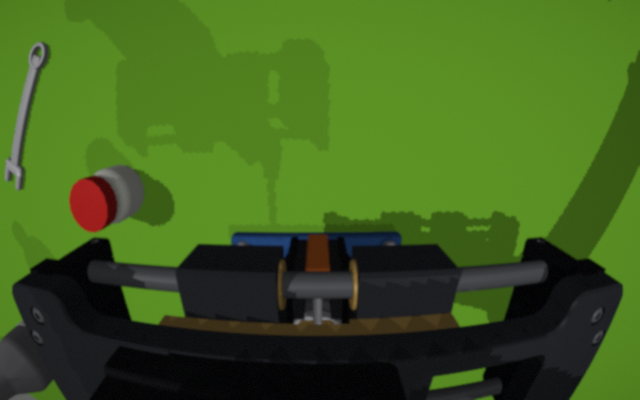

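Wrist picture: the grip is straight between the fingers, with the pin pointing at the stub. Fine alignment, then a short advance.

play_rows([
  {"claw": 1,"linear": [-0.06,-0.04,-0.05],"rotation": [-0.003,0,-0.001]},
  {"claw": 1,"linear": [0,0,0],"rotation": [0,0,0]},
  {"claw": 1,"linear": [0,-0.2,0],"rotation": [0,0,0]},
  {"claw": 1,"linear": [0,-0.2,0],"rotation": [0,0,0]},
  {"claw": 1,"linear": [0,0,0],"rotation": [0,0,0]},
  {"claw": 1,"linear": [0,0,0],"rotation": [0,0,0]},
])

```text
time: 20.5
position: [0.467, -0.0658, 0.0971]
tool_rot: [-1.324, 1.129, 1.326]
ft_force: [-1.2, 0.6, -0.6]
grip_width: 0.136
```

```bash
python3 stt.py .5152 -.059
```

```text
t 20.5 pos [ 0.467  -0.0658  0.0971] yawz 99.11 level [0.   0.08 0.  ] q7 1.85 F [-1.2  0.6 -0.6] Mz [-0.016  0.025 -0.02 ] w 11.9
to go tool y,z (units) [ 0.    -1.946 -0.038]
```

play_rows([
  {"claw": 1,"linear": [0.01,0,-0.04],"rotation": [0,0,0]},
  {"claw": 1,"linear": [0,0,0],"rotation": [0,0,0]},
  {"claw": 1,"linear": [0,0,0],"rotation": [0,0,0]},
])

```text
time: 20.75
position: [0.4673, -0.0669, 0.0967]
tool_rot: [-1.324, 1.13, 1.326]
ft_force: [-0.5, 0.6, -1.6]
grip_width: 0.133
```

```bash
python3 stt.py .5152 -.059
```

```text
t 20.75 pos [ 0.4673 -0.0669  0.0967] yawz 99.11 level [ 0.    0.06 -0.03] q7 1.85 F [-0.5  0.6 -1.6] Mz [0.051 0.082 0.057] w 11.6
to go tool y,z (units) [-1.000e-03 -1.943e+00  9.000e-03]
```

play_rows([
  {"claw": 1,"linear": [0,-0.1,0],"rotation": [0,0,0]},
  {"claw": 1,"linear": [0,-0.1,0],"rotation": [0,0,0]},
  {"claw": 1,"linear": [0,0,0],"rotation": [0,0,0]},
])

```text
time: 21.0
position: [0.4724, -0.066, 0.0967]
tool_rot: [-1.324, 1.129, 1.326]
ft_force: [1.0, -0.9, 0.1]
grip_width: 0.136
```

```bash
python3 stt.py .5152 -.059
```

```text
t 21.0 pos [ 0.4724 -0.066   0.0967] yawz 99.09 level [ 0.    0.08 -0.03] q7 1.86 F [ 1.  -0.9  0.1] Mz [-0.003  0.033 -0.005] w 11.8
to go tool y,z (units) [-1.000e-03 -1.734e+00  7.000e-03]
```

play_rows([
  {"claw": 1,"linear": [0,-0.08,0.01],"rotation": [0,0,0]},
  {"claw": 1,"linear": [0,-0.08,0],"rotation": [0,0,0]},
  {"claw": 1,"linear": [0,-0.06,0],"rotation": [0,0,0]},
])

```text
time: 21.25
position: [0.4782, -0.0648, 0.0966]
tool_rot: [-1.324, 1.129, 1.326]
ft_force: [-0.0, -0.6, -0.6]
grip_width: 0.138
```

```bash
python3 stt.py .5152 -.059
```

```text
t 21.25 pos [ 0.4782 -0.0648  0.0966] yawz 99.09 level [ 0.    0.09 -0.03] q7 1.86 F [-0.  -0.6 -0.6] Mz [ 0.033 -0.017 -0.026] w 12.0
to go tool y,z (units) [-1.000e-03 -1.498e+00 -3.000e-03]
```

play_rows([
  {"claw": 1,"linear": [0,-0.06,0],"rotation": [0,0,0]},
  {"claw": 1,"linear": [0,-0.06,0],"rotation": [0,0,0]},
])

```text
time: 21.42
position: [0.4816, -0.0643, 0.0966]
tool_rot: [-1.324, 1.129, 1.326]
ft_force: [-0.2, -0.2, -0.7]
grip_width: 0.137
```

```bash
python3 stt.py .5152 -.059
```

```text
t 21.42 pos [ 0.4816 -0.0643  0.0966] yawz 99.1 level [ 0.    0.08 -0.03] q7 1.87 F [-0.2 -0.2 -0.7] Mz [ 0.068  0.097 -0.037] w 11.9
to go tool y,z (units) [-1.000e-03 -1.361e+00 -5.000e-03]
```

The tip is inside the axle hole with no force. Continue gently.

play_rows([
  {"claw": 1,"linear": [0,-0.08,0],"rotation": [0,0,0]},
  {"claw": 1,"linear": [0,-0.08,0],"rotation": [0,0,0]},
  {"claw": 1,"linear": [0,-0.08,0],"rotation": [0,0,0]},
])

```text
time: 21.67
position: [0.4881, -0.0632, 0.0966]
tool_rot: [-1.324, 1.129, 1.327]
ft_force: [0.3, 0.2, -1.1]
grip_width: 0.137
```

```bash
python3 stt.py .5152 -.059
```

```text
t 21.67 pos [ 0.4881 -0.0632  0.0966] yawz 99.1 level [ 0.    0.08 -0.04] q7 1.87 F [ 0.3  0.2 -1.1] Mz [ 0.039  0.028 -0.058] w 11.9
to go tool y,z (units) [-1.000e-03 -1.098e+00 -8.000e-03]
```

play_rows([
  {"claw": 1,"linear": [0,-0.08,0],"rotation": [0,0,0]},
  {"claw": 1,"linear": [0,-0.08,0],"rotation": [0,0,0]},
  {"claw": 1,"linear": [0,-0.08,0],"rotation": [0,0,0]},
])

```text
time: 21.92
position: [0.4947, -0.0621, 0.0966]
tool_rot: [-1.324, 1.129, 1.327]
ft_force: [-0.1, -1.2, -0.8]
grip_width: 0.137
```

```bash
python3 stt.py .5152 -.059
```

```text
t 21.92 pos [ 0.4947 -0.0621  0.0966] yawz 99.1 level [-0.    0.08 -0.04] q7 1.88 F [-0.1 -1.2 -0.8] Mz [0.004 0.065 0.076] w 12.0
to go tool y,z (units) [-0.001 -0.83  -0.007]
```

play_rows([
  {"claw": 1,"linear": [0,-0.08,0],"rotation": [0,0,0]},
  {"claw": 1,"linear": [0,-0.08,0],"rotation": [0,0,0]},
  {"claw": 1,"linear": [0,-0.08,0],"rotation": [0,0,0]},
])

```text
time: 22.17
position: [0.5013, -0.0611, 0.0966]
tool_rot: [-1.324, 1.13, 1.326]
ft_force: [0.3, 0.0, 0.2]
grip_width: 0.136
```

```bash
python3 stt.py .5152 -.059
```

```text
t 22.17 pos [ 0.5013 -0.0611  0.0966] yawz 99.1 level [ 0.    0.08 -0.04] q7 1.89 F [0.3 0.  0.2] Mz [0.064 0.021 0.023] w 11.9
to go tool y,z (units) [-0.    -0.562 -0.006]
```

play_rows([
  {"claw": 1,"linear": [0,-0.08,0],"rotation": [0,0,0]},
  {"claw": 1,"linear": [0,-0.08,0],"rotation": [0,0,0]},
  {"claw": 1,"linear": [0,-0.08,0],"rotation": [0,0,0]},
  {"claw": 1,"linear": [0,-0.08,0],"rotation": [0,0,0]},
])

```text
time: 22.5
position: [0.5101, -0.0596, 0.0965]
tool_rot: [-1.324, 1.13, 1.327]
ft_force: [-0.2, -0.0, -0.9]
grip_width: 0.133
```

```bash
python3 stt.py .5152 -.059
```

```text
t 22.5 pos [ 0.5101 -0.0596  0.0965] yawz 99.11 level [ 0.    0.07 -0.05] q7 1.9 F [-0.2 -0.  -0.9] Mz [0.049 0.002 0.007] w 11.6
to go tool y,z (units) [-0.    -0.207 -0.007]
```

play_rows([
  {"claw": 1,"linear": [0,-0.05,0],"rotation": [0,0,0]},
  {"claw": 1,"linear": [0,-0.03,0],"rotation": [0,0,0]},
])

```text
time: 22.67
position: [0.5126, -0.0592, 0.0965]
tool_rot: [-1.324, 1.13, 1.327]
ft_force: [0.2, 0.1, -0.8]
grip_width: 0.136
```

```bash
python3 stt.py .5152 -.059
```

```text
t 22.67 pos [ 0.5126 -0.0592  0.0965] yawz 99.12 level [ 0.    0.06 -0.04] q7 1.9 F [ 0.2  0.1 -0.8] Mz [0.032 0.027 0.043] w 11.8
to go tool y,z (units) [-0.    -0.104 -0.009]
```

play_rows([
  {"claw": 1,"linear": [0,-0.04,0],"rotation": [0,0,0]},
])

```text
time: 22.75
position: [0.5136, -0.059, 0.0965]
tool_rot: [-1.324, 1.13, 1.327]
ft_force: [-0.9, 0.9, -0.4]
grip_width: 0.137
```

play_rows([
  {"claw": 1,"linear": [0,-0.03,0],"rotation": [0,0,0]},
])

```text
time: 22.83
position: [0.5141, -0.059, 0.0964]
tool_rot: [-1.324, 1.13, 1.327]
ft_force: [-2.6, -0.8, 1.3]
grip_width: 0.137
```

play_rows([
  {"claw": 1,"linear": [0,-0.02,0],"rotation": [0,0,0]},
])

```text
time: 22.92
position: [0.514, -0.059, 0.0964]
tool_rot: [-1.323, 1.131, 1.328]
ft_force: [-3.3, -0.1, 1.9]
grip_width: 0.138
```

```bash
python3 stt.py .5152 -.059
```

```text
t 22.92 pos [ 0.514  -0.059   0.0964] yawz 99.12 level [-0.    0.08 -0.18] q7 1.9 F [-3.3 -0.1  1.9] Mz [0.042 0.596 0.009] w 12.0
to go tool y,z (units) [-0.    -0.045 -0.009]
```

The collar bears: motion stops at about 3.3 N, 1 mm from the predicted seat. Release and check before retreating.

play_rows([
  {"claw": 0.5,"linear": [0,0,0],"rotation": [0,0,0]},
  {"claw": 0.5,"linear": [0,0,0],"rotation": [0,0,0]},
  {"claw": 0.5,"linear": [0,0,0],"rotation": [0,0,0]},
  {"claw": 0.5,"linear": [0,0,0],"rotation": [0,0,0]},
  {"claw": 0.5,"linear": [0,0,0],"rotation": [0,0,0]},
  {"claw": 0.5,"linear": [0,0,0],"rotation": [0,0,0]},
])

```text
time: 23.42
position: [0.5153, -0.0589, 0.097]
tool_rot: [-1.324, 1.129, 1.326]
ft_force: [0.5, -0.8, -0.4]
grip_width: 0.469
```

```bash
python3 stt.py .5152 -.059
```

```text
t 23.42 pos [ 0.5153 -0.0589  0.097 ] yawz 99.11 level [-0.    0.07 -0.  ] q7 1.9 F [ 0.5 -0.8 -0.4] Mz [ 0.026 -0.016 -0.004] w 40.8
to go tool y,z (units) [-0.     0.005 -0.003]
```

play_rows([
  {"claw": 0.5,"linear": [-0.2,0,0],"rotation": [0,0,0]},
  {"claw": 0.5,"linear": [-0.4,0,0],"rotation": [0,0,0]},
  {"claw": 0.5,"linear": [-0.5,0,0],"rotation": [0,0,0]},
  {"claw": 0.5,"linear": [-0.7,0,0],"rotation": [0,0,0]},
  {"claw": 0.5,"linear": [-0.7,0,0],"rotation": [0,0,0]},
  {"claw": 0.5,"linear": [-0.7,0,0],"rotation": [0,0,0]},
  {"claw": 0.5,"linear": [-0.7,0,0],"rotation": [0,0,0]},
  {"claw": 0.5,"linear": [0,0,0],"rotation": [0,0,0]},
  {"claw": 0.5,"linear": [0,0,0],"rotation": [0,0,0]},
])

```text
time: 24.17
position: [0.5155, -0.0598, 0.2043]
tool_rot: [-1.324, 1.128, 1.323]
ft_force: [-0.7, 0.1, -0.5]
grip_width: 0.501
```

```bash
python3 - <<'E'
from nut import *
from stt import show
show()
st=get_state();im=get_image('wrist');cv2.imwrite('pics/w7.png',im);s=get_image('scene')
measure(im,st,np.array([.549,-.053]))
x,y=proj('wrist',[[.535,-.055,0.09]],st)[0].astype(int);print(x,y)
a=cv2.resize(im[y-40:y+50,x-60:x+60],(400,300),interpolation=cv2.INTER_CUBIC)
b=cv2.resize(s[180:240,280:360],(400,300),interpolation=cv2.INTER_CUBIC)
cv2.imwrite('pics/fin.png',np.hstack([a,b]))
E
```

```text
t 24.17 pos [ 0.5155 -0.0598  0.2043] yawz 99.01 level [0.   0.06 0.15] q7 1.83 F [-0.7  0.1 -0.5] Mz [ 0.053 -0.001  0.025] w 43.5
mid [ 0.5489 -0.0532] len 0.0211 disc [ 0.5496 -0.0538] [ 116   91 6862] hole deg 9.0 slot deg mod60 10.8 contrast 0.3504369457627386 cw to go 1.8
318 222
```

View pics/fin.png

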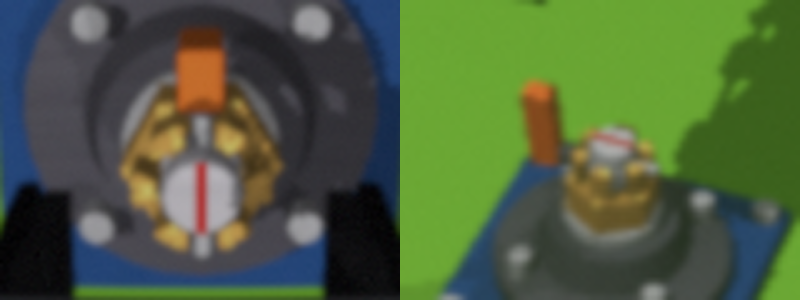

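Picture: the pin passes through the near slot and shows at the far one, and the red line runs along it. Now check numerically that the seat is within 3 mm.

```bash
python3 - <<'E'
from h import *
st=get_state();im=cv2.imread('pics/w7.png')
u=np.array([np.cos(np.radians(9.05)),np.sin(np.radians(9.05))]);v=np.array([-u[1],u[0]]);A=np.array([.5490,-.0532])
m=mask(im,(3,130,60),(14,255,255),(295,185,340,222));ys,xs=np.nonzero(m)
br=im[...,2].astype(int)
print('col profile R', br[186:222,318].tolist())
V=np.where(m[:,318]>0)[0];print('orange rows',V.min(),V.max())
for r in(190,194,195,196,V.max()+.5):
    P=cast('wrist',[[318.3,r]],.1265,st)[0,:2]-A;print(r,'along',(P@u).round(4),'lat',(P@v).round(4))
print('far side column', [(r,im[r,318].tolist(),((cast('wrist',[[318.3,r]],.0865,st)[0,:2]-A)@u).round(4)) for r in range(248,268)])
for t in (0,.04,.083):
    R2=lambda x,z:(x*np.cos(t)-z*np.sin(t), x*np.sin(t)+z*np.cos(t)) # pin nose-up tilt
    for x,z in((-27.7,40),(-43.7,40),(24.3,0)):
        a,b=R2(x/1e3,z/1e3);print('tilt',t,(x,z),proj('wrist',[[*(A+u*a),.0865+b]],st).round(1))
E
```

```text
col profile R [47, 45, 48, 55, 68, 79, 84, 84, 85, 95, 126, 161, 185, 193, 194, 195, 194, 195, 194, 195, 195, 195, 195, 194, 186, 167, 145, 133, 126, 114, 110, 129, 145, 149, 144, 139]
orange rows 190 215
190 along -0.0548 lat 0.0002
194 along -0.0515 lat 0.0002
195 along -0.0507 lat 0.0002
196 along -0.0499 lat 0.0002
215.5 along -0.0336 lat 0.0002
far side column [(248, [60, 60, 172], np.float64(0.0126)), (249, [60, 60, 171], np.float64(0.0137)), (250, [68, 68, 169], np.float64(0.0148)), (251, [89, 88, 163], np.float64(0.0159)), (252, [123, 121, 159], np.float64(0.017)), (253, [148, 145, 156], np.float64(0.018)), (254, [157, 154, 156], np.float64(0.0191)), (255, [159, 155, 156], np.float64(0.0202)), (256, [157, 155, 155], np.float64(0.0213)), (257, [152, 149, 148], np.float64(0.0224)), (258, [133, 130, 131], np.float64(0.0235)), (259, [106, 103, 104], np.float64(0.0246)), (260, [86, 81, 82], np.float64(0.0258)), (261, [79, 73, 74], np.float64(0.0269)), (262, [80, 71, 73], np.float64(0.028)), (263, [84, 70, 69], np.float64(0.0291)), (264, [98, 68, 59], np.float64(0.0302)), (265, [112, 69, 46], np.float64(0.0314)), (266, [114, 70, 39], np.float64(0.0325)), (267, [103, 86, 50], np.float64(0.0336))]
tilt 0 (-27.7, 40) [[318.  222.5]]
tilt 0 (-43.7, 40) [[318.  203.5]]
tilt 0 (24.3, 0) [[317.9 258.7]]
tilt 0.04 (-27.7, 40) [[318.  220.2]]
tilt 0.04 (-43.7, 40) [[318.  201.1]]
tilt 0.04 (24.3, 0) [[317.9 259.1]]
tilt 0.083 (-27.7, 40) [[318.  217.8]]
tilt 0.083 (-43.7, 40) [[318.  198.5]]
tilt 0.083 (24.3, 0) [[317.9 259.5]]
```

```bash
python3 - <<'E'
from h import *
st=get_state()
u=np.array([np.cos(np.radians(9.05)),np.sin(np.radians(9.05))]);A=np.array([.5490,-.0532])
for t in (0,.04,.083,.12,.15):
  for s in (0,-1,-2,-3):
    o=[]
    for x,z in((-43.7,-6),(-43.7,40),(-27.7,40),(24.3,0)):
        x=(x+s)/1e3;z=z/1e3;a=x*np.cos(t)-z*np.sin(t);b=x*np.sin(t)+z*np.cos(t);o.append(proj('wrist',[[*(A+u*a),.0865+b]],st)[0,1].round(1))
    print(t,s,o,'face',round(o[1]-o[0],1))
print('observed ~189.7 196.3 215.5 258.8')
im=cv2.imread('pics/w7.png');print([im[r,316:321].mean(0).round().astype(int).tolist() for r in range(186,199)])
E
```

```text
0 0 [np.float64(190.5), np.float64(203.5), np.float64(222.5), np.float64(258.7)] face 13.0
0 -1 [np.float64(189.4), np.float64(202.3), np.float64(221.3), np.float64(257.8)] face 12.9
0 -2 [np.float64(188.4), np.float64(201.1), np.float64(220.1), np.float64(256.9)] face 12.7
0 -3 [np.float64(187.4), np.float64(199.9), np.float64(219.0), np.float64(256.0)] face 12.5
0.04 0 [np.float64(190.3), np.float64(201.1), np.float64(220.2), np.float64(259.1)] face 10.8
0.04 -1 [np.float64(189.3), np.float64(199.8), np.float64(219.0), np.float64(258.2)] face 10.5
0.04 -2 [np.float64(188.3), np.float64(198.6), np.float64(217.8), np.float64(257.3)] face 10.3
0.04 -3 [np.float64(187.2), np.float64(197.4), np.float64(216.6), np.float64(256.3)] face 10.2
0.083 0 [np.float64(190.3), np.float64(198.5), np.float64(217.8), np.float64(259.5)] face 8.2
0.083 -1 [np.float64(189.2), np.float64(197.3), np.float64(216.6), np.float64(258.6)] face 8.1
0.083 -2 [np.float64(188.2), np.float64(196.1), np.float64(215.4), np.float64(257.6)] face 7.9
0.083 -3 [np.float64(187.2), np.float64(194.8), np.float64(214.2), np.
[... 294 characters left out ...]
)] face 5.8
0.12 -3 [np.float64(187.2), np.float64(192.7), np.float64(212.1), np.float64(256.9)] face 5.5
0.15 0 [np.float64(190.3), np.float64(194.8), np.float64(214.1), np.float64(260.0)] face 4.5
0.15 -1 [np.float64(189.3), np.float64(193.5), np.float64(212.9), np.float64(259.1)] face 4.2
0.15 -2 [np.float64(188.3), np.float64(192.3), np.float64(211.7), np.float64(258.1)] face 4.0
0.15 -3 [np.float64(187.2), np.float64(191.1), np.float64(210.5), np.float64(257.1)] face 3.9
observed ~189.7 196.3 215.5 258.8
[[49, 45, 46], [49, 45, 46], [47, 44, 48], [42, 44, 55], [32, 42, 68], [20, 41, 79], [15, 41, 83], [15, 41, 84], [16, 43, 86], [16, 48, 96], [24, 63, 126], [33, 84, 162], [39, 98, 185]]
```

The pin is seated within about 1 mm along the hole and 0.2 mm sideways. It droops by about 0.1 rad (limit 0.15), which is consistent with the 1 mm hole clearance. The arm is clear, so I'm handing in.

```bash
python3 -c "
from bench import *
print(close_job())"
```

```text
the job is handed in; nothing more can be done
None
```

The nut is tightened and locked, the pin is through the slot and cross hole with its collar against the nut, and the job is handed in. It was handed in at about 24 s of the 64 s; no verdict was reported.

**Nut:**
- I felt it bear twice: the torque rose from about 0.17 to 0.28 N·m. That was roughly 35° on from the start.
- The first slot came only about 7.5° past that point, which was too soon, so I went to the next one.
- I left the nut about 65.6° past bearing; the limit is 69.9°. The camera shows the slot at 10.8–10.9° and the hole at 9.0–9.1°. That is about 1.8° short of exact alignment, well inside the slot's slack.

**Pin:** It went in with no noticeable force until the collar touched the nut at about 3 N. I then let go and moved clear.

**Last checks:**
- The wrist camera put the pin about 1 mm or less from its nominal seat along the hole and 0.2 mm off sideways.
- The pin droops about 0.11 ± 0.02 rad against the 0.15 limit. Hole clearance alone would allow about 0.083, so these two figures disagree slightly.
- I did not measure the pin's height in the hole separately.
- I never went near the other things on the counter, but I did not measure their positions again at the end.

**Mend on the way:** My first grip, at fingertip height 52 mm, closed on the washer (47.7 mm wide), so I raised the fingers and gripped the flats (41.7 mm).

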